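# Dock the burnisher's speed controller and refit its knob

### The job

Get the edge burnisher's speed controller ready for its grub screw: slide the loose controller box straight back along the bench until its back sits square and right up against the front of the burnisher's base, then pick up its pulled-off knob, turn it so that the flat in its bore matches the flat of the D-shaft, and push it fully home on the nut against the sprung washer. Finish still holding the knob pressed down, do not let go, so that I can tighten the screw. Slide the box, do not lift or tip it, and leave the jar, the mallet and the thread spool where they are.

Things in the scene. Friction and masses are not known exactly. Their poses are not given: they have to be found in the camera images.
- burnisher: Bench edge burnisher, bolted down: grey cast base 150 (x) x 260 (y) x 34 mm high; on it a lying motor, top 122 mm above the bench, its spindle (420 mm along y, 80 mm up) with a grooved wooden bit at +y and a drum at -y. Origin: centre of the base's underside; +x points away from the robot. The base's front face, where the controller goes, is the plane x = -75 mm.
- controller: Loose die-cast aluminium box, 110 (x) x 140 (y) x 55 mm high, 0.8 kg, 40 to 110 mm in front of the base and out of square by up to 0.2 rad. Origin: centre of its underside; +x is its back, which goes against the base; its front, x = -55 mm, faces the robot. In the middle of its top: a brass nut (19 mm across, 4 mm high), sprung washer and upright steel D-shaft.
- corner_left (a point): Point of the controller's back face near its left rear edge (55, 65, 17 mm in the controller's frame). Axes as the controller's.
- corner_right (a point): Point of the controller's back face near its right rear edge (55, -65, 17 mm in the controller's frame). Axes as the controller's.
- shaft_tip (a point): Centre of the top end of the D-shaft: 12 mm thick, rising 24 mm above the box's top (this point is 79 mm above the box's underside, over its middle), the upper 3 mm tapered by 1.5 mm all round. The shaft's flat is on this frame's +x side, 2.8 mm from the axis; z is up.
- shaft (a joint): Turn of the D-shaft in the controller, rad, counter-clockwise from above; 0: the flat faces the controller's +x. Starts between -0.8 and 0.8. Stiff: stays put below 0.12 Nm, can turn from -2.4 to 2.4.
- washer (a joint): Sprung steel washer round the shaft's foot (34 mm across, hole 21 mm), m pressed down: 0 at rest, its top then 9 mm above the box's top; takes 4 N to start and 8 N at 0.005, where its top is level with the nut's top (4 mm above the box) and the knob comes home on the nut, a hard stop.
- knob: Black pointer knob, 60 g, upright on the bench left or right of the controller: skirt 50 mm across, 5 mm high; bar grip 22 mm wide (y), sides parallel from x = -19 to 12 mm, nose at x = 25 mm, top at 30 mm. Origin: bore axis at the underside; +x to the nose. D bore from below, 22 mm deep, 0.8 mm clearance all round, its flat on the nose's side. Home: underside 59 mm above the box's underside.
- pointer (a point): Tip of the knob's nose at its top (25, 0, 30 mm in the knob's frame), where its white line points. Axes as the knob's. With the knob on the shaft, the nose points the way the shaft's flat faces.
- edge_paint: Amber jar of edge paint with black lid, 58 mm across, 72 mm high, loose, on the other side of the controller from the knob; leave it alone. Origin: centre of its underside.
- mallet: Mallet with a steel head and two yellow faces (88 mm long, 38 mm across), black handle 215 mm long towards -x, lying on the bench to the left, loose; leave it alone. Origin: on the bench under the head's middle.
- thread: Brown thread spool, 52 mm across, 66 mm high, standing to the right, loose; leave it alone. Origin: centre of its underside.
Mind the look-alikes: they are no part of the job. Several things have the shape of the controller; the one meant has the colours described above.

How it is judged:
On the way, in this order (a step that is already met when the one before it is completed fails the run):
1. The controller stands with both rear corners within 5 mm of the front of the burnisher's base (x of each of corner_left, corner_right in the frame of burnisher above -0.08 m), for 0.2 s.
2. The knob is on the shaft by 8 mm or more, on its axis, with the nose pointing the way the shaft's flat faces (z of knob in the frame of controller below 0.071 m and horizontal distance between knob and shaft_tip below 0.0025 m and x of pointer in the frame of shaft_tip above 0.02 m), for 0.1 s.
At the end, for the whole second after the job is handed in: Rear corners within 5 mm of the base's front, box within 60 mm of the base's middle sideways; knob on the shaft, flats matched, 2.5 mm from its axis, 1.5 mm from home; washer down 3.5 mm or more; fingers still on the still knob, pressing it on the controller with over 4 N (all of step 1 and y of controller in the frame of burnisher between -0.06 and 0.06 m and z of knob in the frame of controller below 0.0605 m and horizontal distance between knob and shaft_tip below 0.0025 m and x of pointer in the frame of shaft_tip above 0.02 m and value of joint washer above 0.0035 m and contact force between knob and controller above 4 N and contact force between the fingers and knob above 2 N and linear speed of knob below 0.02 m/s); the arm keeps its last pose, push and grip.
It fails at once if The controller is lifted by 12 mm or tipped by more than 0.15 rad (height (world z) of controller above 0.012 m or angle between controller's own z axis and vertical above 0.15 rad).
It fails at once if The jar, the mallet or the thread spool is moved by more than 30 mm (distance of any of edge_paint, mallet, thread from where it was at the start of the episode above 0.03 m).
It also fails if it takes over 54 s, if anything falls off the work surface, if the arm or the gripper's body presses on something with over 40 N, if the wrist force passes 120 N, or if a joint passes its speed limit or range.

### The arm

A 7-joint arm with a two-finger parallel gripper is mounted at the origin on the work surface. World frame = base frame: x ahead of the robot, y to its left, z up, the work surface at z = 0. Lengths are in m, angles in rad, forces in N, time in s.
With the tool pointing down it reaches from about 0.4 to 0.85 m from the base axis. Payload 6.9 kg.
Tool frame: the origin (TCP) lies on the front face of the gripper's body, between the roots of the fingers; the fingertips stand 73 mm ahead of it and the grasp point (between the pads) lies 54 mm ahead of it; x points along the fingers, y is the direction in which the jaws open and shut, and the axes are right-handed (so a half turn about x gives the same grasp; the last joint's range is limited). The gripper opens to 85 mm and grips with 20 to 120 N. Pads are 22 mm wide; open, the fingers measure 114 mm over their backs; the gripper's body (76 mm by 85 mm) begins 54 mm behind the grasp point. The pads swing forward as they close: fully open they stand 13 mm farther back than shut.
Start: joints at [-1.226, 0.507, -0.238, 1.5, 0.126, 1.149, -0.155], TCP at [0.148, 0.607, 0.304] pointing down, gripper open.
Joint ranges: [-3.08, 3.08], [-0.24, 2.05], [-1.43, 1.35], [0, 2.5], [-1.52, 4.66], [0.17, 1.96], [-2.89, 2.89]. Speed limits (rad/s): [2.39, 2.39, 3.14, 3.14, 3.14, 3.14, 3.14].

### API

Orientations are given as a unit quaternion [w, x, y, z].
In Python, from cell import env gives the robot as it stands.
- The arm moves only by the tool apply_moves, never from a script. Its argument "commands" is a list of rows, each a list of 3 entries, a list of its own where there are three numbers: the opening, from 0 (shut) to 1 (fully open), then the shift along the tool's x, y, z in cm, then the turn, a rotation vector about the tool's x, y, z in degrees. A call has 1 to 12 rows; each row shifts and turns the pose as measured when the row begins, along the tool's axes as they then stand; what a row does not reach is not made up. A row lasts 1/10 s, in which the tool goes at most 50 mm and 8.59 degrees, less where a joint would pass 70% of its speed; a pose out of reach is approached as far as the arm can. A call with a gripper value outside its range is refused whole. The fingers move at their own pace and stop on an object; "grip_force" is the grip in N (left out, the last holds). Time passes only in rows, so rows that do not move let the fingers close. It gives the time, the measured TCP pose, the force and the opening at its end, in the units of the state.
- env.get_obs(): the state, without advancing time (a new reading comes with each control period).
- env.snapshot(name): name is "scene" or "top"; returns a dict with "image" (420x560x3 uint8, red, green, blue), "intrinsics" (3x3 intrinsics, pixels), "dist_coeffs" ([k1, k2, p1, p2, k3] as OpenCV has them; the pictures are not rectified), "extrinsics" (4x4, takes a point from world to camera coordinates). Camera axes: x right, y down, z forward; pixel columns grow to the right and rows downward; lengths in m; the calibration is good to about 2 mm. A picture is of the moment at which its call begins. There is no depth.
- env.sign_off(): hands the job in, once; it reports no verdict.
The state is a dict: "time_s": time; "joint_positions": joint angles; "dq": joint speeds; "joint_efforts": joint torques, N m; "tool_pos": TCP position; "tool_rot": TCP orientation; "contact_force": force on the tool from outside, world axes, zero at the start; "moment": the same for the moment, N m; "finger_gap": finger opening in m.
Only numpy, scipy, OpenCV 4.12 (cv2) and the standard library are available. Lean on these libraries where they do the work, as an engineer would, in place of code of your own. Each camera call takes 0.05 s, during which the arm holds its last target.

## Working session

There is one attempt and no reset: what is moved stays moved. The work goes in short steps, Python scripts to look and compute and a tool call to move; the robot and the scene stay as the last step left them, time stands still between calls to the robot, and variables do not carry over. Pictures are saved under pics/ and viewed, and the job is handed in when it is done.

Besides the shell and the picture viewer there is one more tool, called after "Emit:" by a JSON object that holds its "name" and its "arguments", one argument or row to a line. apply_moves: Moves the arm, as the interface text tells. Its arguments: {"type":"object","properties":{"commands":{"type":"array"},"grip_force":{"type":"number"}},"required":["commands"]}

```bash
ls; mkdir -p pics; python3 - <<'E'
from cell import env
import cv2,numpy as np
o=env.get_obs()
for k in o: print(k,np.round(o[k],4))
for n in ["scene","top"]:
    s=env.snapshot(n)
    cv2.imwrite(f"pics/{n}0.png",s["image"][:,:,::-1])
    print(n,s["intrinsics"],s["dist_coeffs"],s["extrinsics"])
E
```

```text
pics
time_s 0.0
joint_positions [-1.2255  0.5084 -0.2375  1.5011  0.1257  1.1489 -0.1548]
dq [-0.0027 -0.0004  0.0012 -0.0016 -0.0006  0.0012  0.0014]
joint_efforts [-1.40000e-03 -6.20573e+01 -2.18720e+00 -2.49660e+01  1.27000e-02
  1.19000e-02  0.00000e+00]
tool_pos [0.1484 0.6067 0.303 ]
tool_rot [ 0.702   0.084   0.7021 -0.0852]
contact_force [ 0.5118  0.3888 -0.2797]
moment [ 0.0046 -0.0351  0.0251]
finger_gap 0.0853
scene [[428.52214057   0.         283.59433836]
 [  0.         428.52214057 210.36312955]
 [  0.           0.           1.        ]] [-0.08615616  0.          0.          0.          0.        ] [[ 0.21692711  0.97584203  0.02597993 -0.14164112]
 [ 0.50591288 -0.08962272 -0.85791604 -0.20088466]
 [-0.83486214  0.19924883 -0.51313265  1.48856429]
 [ 0.          0.          0.          1.        ]]
top [[471.37262869   0.         287.72372165]
 [  0.         471.37262869 212.74804864]
 [  0.           0.           1.        ]] [-0.15303113  0.          0.          0.          0.        ] [[-0.02490023 -0.99953104 -0.01782361  0.03767421]
 [-0.99863158  0.0256901  -0.045552    0.54431526]
 [ 0.04598853  0.01666497 -0.99880295  1.29151326]
 [ 0.          0.          0.          1.        ]]
```

View pics/scene0.png

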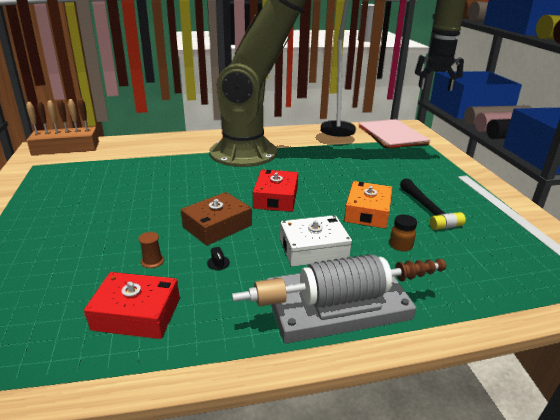

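View pics/top0.png

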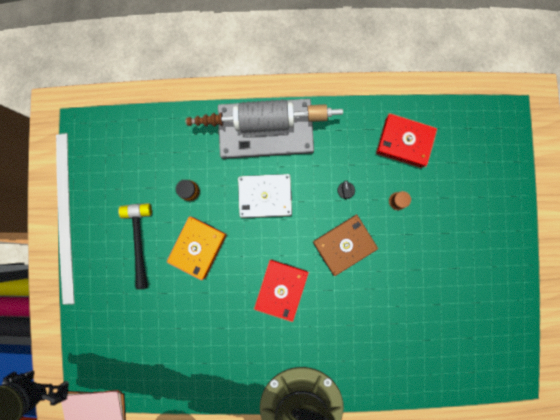

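The scene shows the burnisher (top 267,130; scene 345,295). Possible controllers:
- Silver-white box: top (265,196), scene (315,237).
- Orange box: top (196,248).
- Red boxes: top (281,291) and (407,140).
- Brown box: top (346,245).

Going by the aluminium colour and its place in front of the base, I choose the white one. The knob is at top (347,189), scene (218,258), and the jar at top (188,190). Next I'll look closer.

```bash
cat > h.py <<'E'
from cell import env
import cv2,numpy as np
def snap(n,fn=None):
    s=env.snapshot(n)
    if fn: cv2.imwrite(fn,s["image"][:,:,::-1])
    return s
def crop(s,x0,y0,w,h,k,fn):
    im=cv2.resize(s["image"][y0:y0+h,x0:x0+w,::-1],None,fx=k,fy=k,interpolation=cv2.INTER_CUBIC)
    for i in range(0,w,10):
        cv2.line(im,(i*k,0),(i*k,6),(0,0,255),1)
        if i%20==0: cv2.putText(im,str(x0+i),(i*k,18),0,.4,(0,0,255),1)
    for i in range(0,h,10):
        cv2.line(im,(0,i*k),(6,i*k),(0,0,255),1)
        if i%20==0: cv2.putText(im,str(y0+i),(8,i*k+4),0,.4,(0,0,255),1)
    cv2.imwrite(fn,im)
def P(s,p):
    E=s["extrinsics"]; r,_=cv2.Rodrigues(E[:3,:3])
    return cv2.projectPoints(np.array(p,float).reshape(-1,3),r,E[:3,3],s["intrinsics"],s["dist_coeffs"])[0].reshape(-1,2)
def onz(s,uv,z):
    n=cv2.undistortPoints(np.array(uv,float).reshape(-1,1,2),s["intrinsics"],s["dist_coeffs"]).reshape(-1,2)
    E=s["extrinsics"];R=E[:3,:3];c=-R.T@E[:3,3]
    d=np.c_[n,np.ones(len(n))]@R
    return c+d*((z-c[2])/d[:,2])[:,None]
def tri(s1,a,s2,b):
    a=cv2.undistortPoints(np.array(a,float).reshape(-1,1,2),s1["intrinsics"],s1["dist_coeffs"]).reshape(-1,2).T
    b=cv2.undistortPoints(np.array(b,float).reshape(-1,1,2),s2["intrinsics"],s2["dist_coeffs"]).reshape(-1,2).T
    X=cv2.triangulatePoints(np.array(s1["extrinsics"])[:3],np.array(s2["extrinsics"])[:3],a,b); return (X[:3]/X[3]).T
E
python3 - <<'E'
from h import *
t=snap("top");s=snap("scene")
crop(t,210,95,110,130,5 if 0 else 4,"pics/t1.png")
crop(t,320,170,60,50,12,"pics/t2.png")
crop(t,235,170,60,50,12,"pics/t3.png")
crop(s,270,200,95,75,8,"pics/s1.png")
crop(s,200,240,40,35,16,"pics/s2.png")
crop(s,255,250,170,95,4,"pics/s3.png")
E
```

```text
(no output)
```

View pics/t1.png

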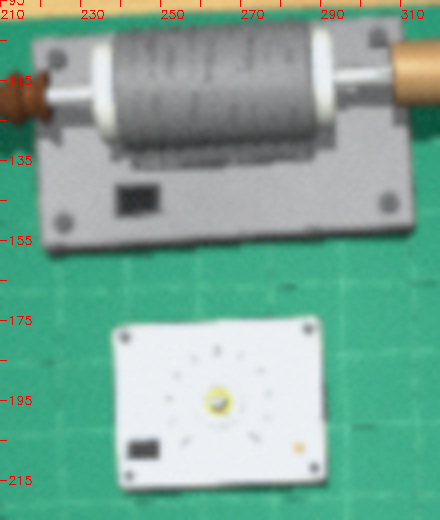

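View pics/t2.png

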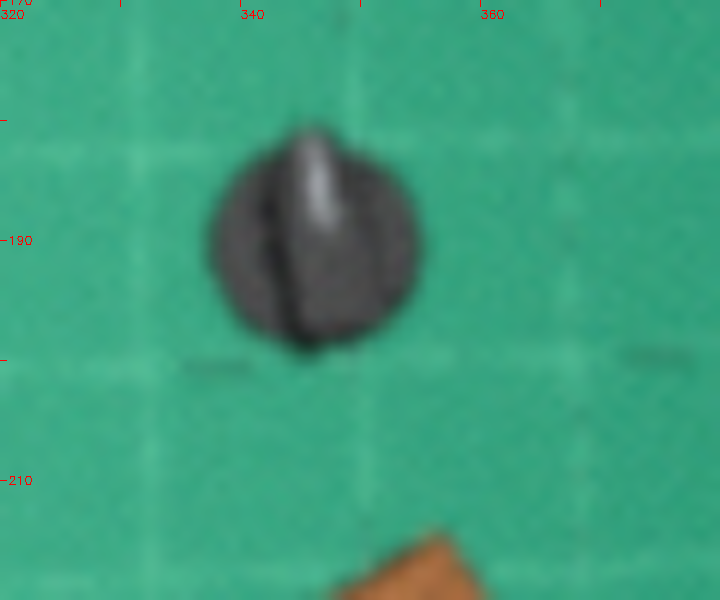

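View pics/t3.png

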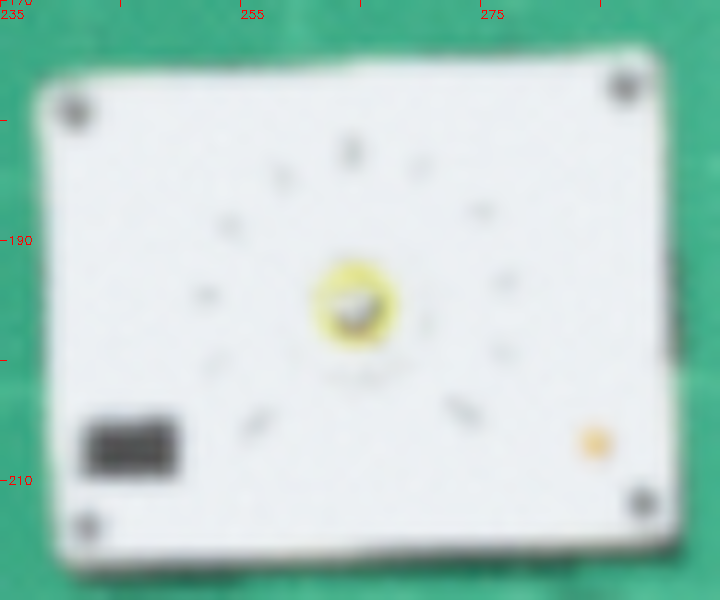

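View pics/s1.png

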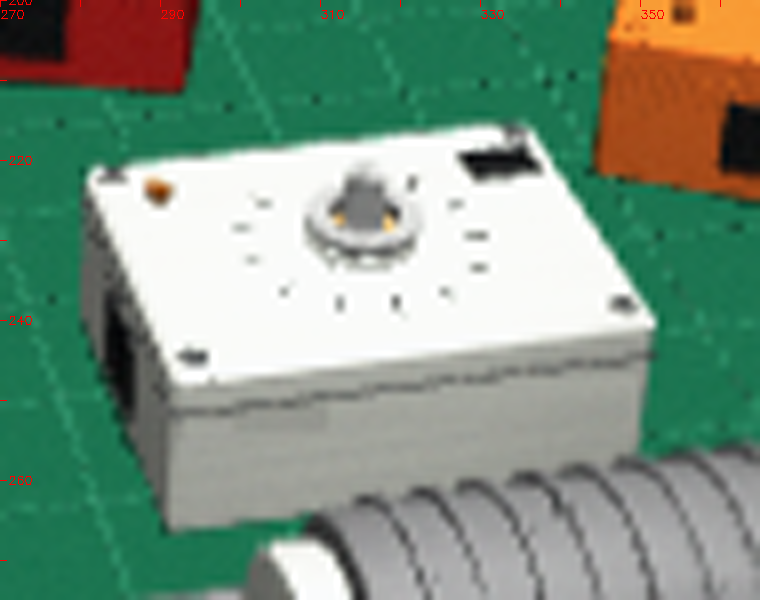

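View pics/s2.png

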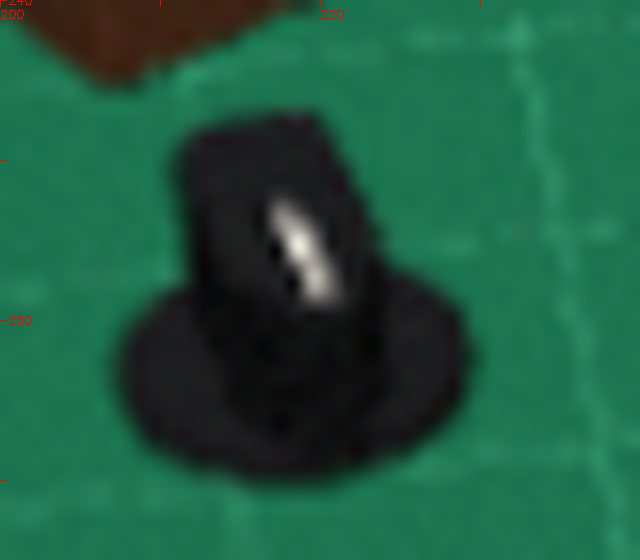

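View pics/s3.png

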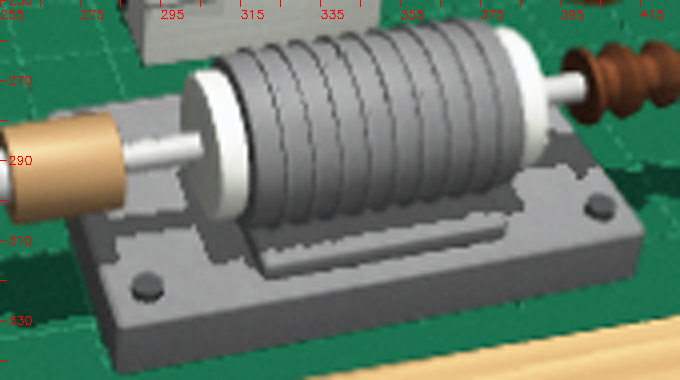

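```bash
python3 - <<'E'
from h import *
np.set_printoptions(precision=4,suppress=True)
t=snap("top");s=snap("scene")
T=[(238.3,177.0),(289.8,174.3),(240.3,217.2),(291.4,215.4)]  # RL RR FL FR
S=[(351.8,240.3),(291,247.5),(336,215.5),(281.2,221)]
print("box tops",tri(t,T,s,S)); A=onz(t,T,.055);print(A, onz(s,S,.055))
print("center",A.mean(0), onz(s,S,.055).mean(0))
for d in (A[0]-A[1],A[2]-A[3]): print(np.linalg.norm(d),np.degrees(np.arctan2(-d[0],d[1])))
d=A[0]-A[2];d2=A[1]-A[3];print(np.degrees(np.arctan2(d[1],d[0])),np.degrees(np.arctan2(d2[1],d2[0])),np.linalg.norm(d))
# base front top edge
T=[(219.9+.5,157.5),(313.0,152.0),(217.5,104.5),(310.5,99)]
print("base",onz(t,T,.034))
B=[(284,332),(415,309)]; 
print("base back top scene",onz(s,B,.034))
# knob: skirt circle, bar end
print("knob skirt top",onz(t,[(337.2,190),(355,190),(346.2,198.7)],.004))
print("nose line",onz(t,[(346.2,181.5),(347.3,188.5)],.030), onz(s,[(220.2,258.5),(217.2,252.3)],.03), tri(t,[(346.2,181.5),(347.3,188.5)],s,[(220.2,258.5),(217.2,252.3)]))
print("skirt scene",onz(s,[(207.3,263),(229.5,263),(218.5,270)],.0))
print("nut/shaft",onz(t,[(264.6,195.6)],.06),onz(t,[(265,195.8)],.079))
print("shaft tip scene",onz(s,[(315.3,222.0)],.079))
E
```

```text
box tops [[0.644  0.1557 0.0512]
 [0.647  0.0157 0.0523]
 [0.5354 0.1536 0.0507]
 [0.5365 0.0161 0.0511]]
[[0.6431 0.1541 0.055 ]
 [0.6465 0.015  0.055 ]
 [0.5345 0.1508 0.055 ]
 [0.5358 0.0135 0.055 ]] [[0.6491 0.1546 0.055 ]
 [0.6508 0.0153 0.055 ]
 [0.5422 0.1535 0.055 ]
 [0.543  0.0172 0.055 ]]
center [0.59   0.0834 0.055 ] [0.5963 0.0851 0.055 ]
0.1391450097940367 1.3915685432945024
0.1372769276460011 0.5559472100516033
1.756166699178781 0.7752130344797059 0.10870517340572887
base [[ 0.7014  0.2054  0.034 ]
 [ 0.7091 -0.05    0.034 ]
 [ 0.8515  0.212   0.034 ]
 [ 0.8585 -0.0476  0.034 ]]
base back top scene [[ 0.8645 -0.0472  0.034 ]
 [ 0.8582  0.2068  0.034 ]]
knob skirt top [[ 0.6055 -0.1157  0.004 ]
 [ 0.6043 -0.1655  0.004 ]
 [ 0.5805 -0.1401  0.004 ]]
nose line [[ 0.6259 -0.1388  0.03  ]
 [ 0.6066 -0.1412  0.03  ]] [[ 0.629  -0.1355  0.03  ]
 [ 0.6055 -0.1399  0.03  ]] [[ 0.6263 -0.1372  0.0283]
 [ 0.6065 -0.1405  0.0309]]
skirt scene [[ 0.6008 -0.1633  0.    ]
 [ 0.6097 -0.1145  0.    ]
 [ 0.6301 -0.1409  0.    ]]
nut/shaft [[0.5904 0.0838 0.06  ]] [[0.5883 0.0815 0.079 ]]
shaft tip scene [[0.5977 0.0834 0.079 ]]
```

```bash
cat >> h.py <<'E'
from scipy.spatial.transform import Rotation as R
def rot(o): q=np.array(o["tool_rot"]);return R.from_quat(q[[1,2,3,0]])
def down(yaw): # tool x down, tool y along world direction yaw
    y=np.array([np.cos(yaw),np.sin(yaw),0]);x=np.array([0,0,-1.]);return R.from_matrix(np.c_[x,y,np.cross(x,y)])
def plan(p,yawdeg):
    "remaining move: first turn (tool frame), then shift in the axes after the turn, and before"
    o=env.get_obs();r=rot(o);c=np.array(o["tool_pos"])
    tr=down(np.radians(yawdeg)); d=(r.inv()*tr).as_rotvec(degrees=True)
    y=r.as_matrix()[:,1]
    print("t",round(float(o["time_s"]),2),"pos",c.round(4),"yaw",np.degrees(np.arctan2(y[1],y[0])).round(2),"F",np.round(o["contact_force"],2),"gap",round(float(o["finger_gap"]),4))
    if p is not None:
        print("turn",d.round(2),"shift before",(r.inv().apply(np.array(p)-c)*100).round(2),"shift after",(tr.inv().apply(np.array(p)-c)*100).round(2))
E
python3 - <<'E'
from h import *
plan([.46,.083,.2],91.65);plan([.46,.083,.2],-88.35)
t=snap("top");print(onz(t,[(262,260),(307,265),(228,236)],.055))
E
```

```text
t 0.3 pos [0.1485 0.607  0.3036] yaw 76.26 F [ 1.01 -0.34 -0.23] gap 0.085
turn [-15.39  -0.     0.03] shift before [ 10.38 -43.49  42.71] shift after [ 10.36 -53.28  29.63]
t 0.3 pos [0.1485 0.607  0.3036] yaw 76.26 F [ 1.01 -0.34 -0.23] gap 0.085
turn [1.6461e+02 5.0000e-02 1.0000e-02] shift before [ 10.38 -43.49  42.71] shift after [ 10.36  53.28 -29.63]
[[ 0.41852527  0.0950741   0.055     ]
 [ 0.40234454 -0.02475486  0.055     ]
 [ 0.48479974  0.18505758  0.055     ]]
```

Emit:
{"name": "apply_moves", "arguments": {
  "commands": [
    [1,[0,0,0],[-7.7,0,0]],
    [1,[0,0,0],[-7.7,0,0]],
    [1,[0.8,-4.1,2.3],[0,0,0]],
    [1,[0.8,-4.1,2.3],[0,0,0]],
    [1,[0.8,-4.1,2.3],[0,0,0]],
    [1,[0.8,-4.1,2.3],[0,0,0]],
    [1,[0.8,-4.1,2.3],[0,0,0]],
    [1,[0.8,-4.1,2.3],[0,0,0]],
    [1,[0.8,-4.1,2.3],[0,0,0]],
    [1,[0.8,-4.1,2.3],[0,0,0]],
    [1,[0.8,-4.1,2.3],[0,0,0]],
    [1,[0.8,-4.1,2.3],[0,0,0]]
  ]
}}

```text
time_s: 1.55
tool_pos: [0.3995, 0.2002, 0.2199]
tool_rot: [0.707, -0.016, 0.706, 0.022]
contact_force: [1.8, 1.3, 0.0]
finger_gap: 0.0852
```

```bash
python3 - <<'E'
from h import *
plan([.47,.084,.084],91.65)
E
```

```text
t 1.55 pos [0.3995 0.2002 0.2199] yaw 93.06 F [1.81 1.34 0.02] gap 0.0852
turn [ 1.41  0.11 -0.51] shift before [ 13.5  -12.1    6.39] shift after [ 13.59 -11.82   6.71]
```

Emit:
{"name": "apply_moves", "arguments": {
  "commands": [
    [1,[0,-4,2.2],[1.4,0,0]],
    [1,[0,-4,2.2],[0,0,0]],
    [1,[2,-3.8,2.2],[0,0,0]],
    [1,[4,0,0],[0,0,0]],
    [1,[4,0,0],[0,0,0]],
    [1,[1,0,0],[0,0,0]],
    [1,[0,0,0],[0,0,0]],
    [1,[0,0,0],[0,0,0]]
  ]
}}

```text
time_s: 2.35
tool_pos: [0.4789, 0.072, 0.1081]
tool_rot: [0.711, -0.002, 0.703, 0.007]
contact_force: [0.4, 0.3, 0.1]
finger_gap: 0.0851
```

```bash
python3 - <<'E'
from h import *
plan([.47,.084,.084],91.65)
t=snap("top","pics/top1.png");s=snap("scene","pics/scene1.png")
crop(t,200,130,130,110,6,"pics/t4.png")
E
```

```text
t 2.35 pos [0.4789 0.072  0.1081] yaw 90.8 F [0.38 0.25 0.13] gap 0.0851
turn [-0.85  0.62 -0.39] shift before [ 2.41  1.19 -0.9 ] shift after [ 2.41  1.22 -0.86]
```

View pics/t4.png

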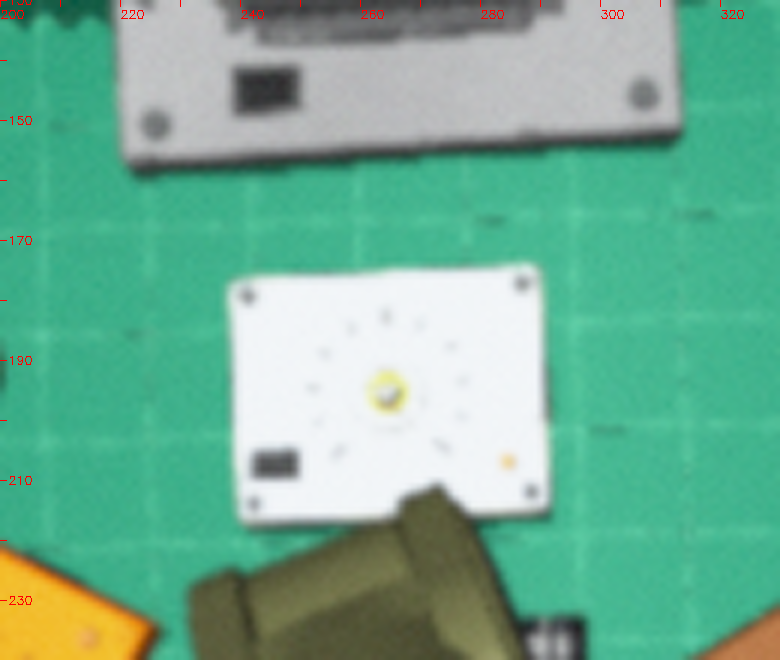

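View pics/scene1.png

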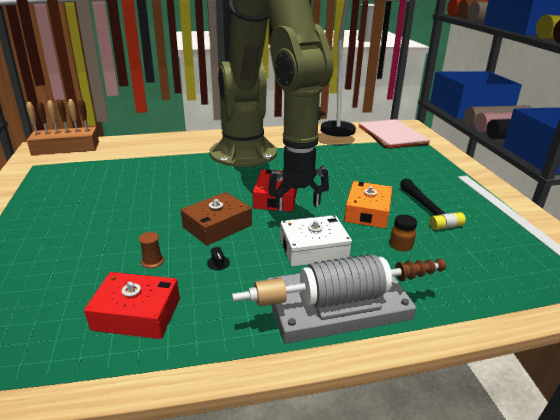

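The gripper is behind the white box (scene 298,185) and clear of the orange and red boxes. I'll lower it.

Emit:
{"name": "apply_moves", "arguments": {
  "commands": [
    [1,[0.8,0.6,-0.4],[-0.8,0.6,-0.4]],
    [1,[0.8,0.6,-0.4],[0,0,0]],
    [1,[0.8,0,0],[0,0,0]],
    [1,[0,0,0],[0,0,0]]
  ]
}}

```text
time_s: 2.85
tool_pos: [0.4717, 0.087, 0.086]
tool_rot: [0.71, -0.011, 0.704, 0.012]
contact_force: [0.3, 0.3, -0.0]
finger_gap: 0.0856
```

```bash
python3 - <<'E'
from h import *
plan([.47,.084,.084],91.65)
E
```

```text
t 2.85 pos [0.4717 0.087  0.086 ] yaw 91.83 F [ 0.29  0.33 -0.03] gap 0.0856
turn [ 0.18  0.43 -0.07] shift before [ 0.2  -0.29 -0.18] shift after [ 0.2  -0.29 -0.18]
```

Emit:
{"name": "apply_moves", "arguments": {
  "commands": [
    [1,[0.1,-0.3,2],[0,0,0]],
    [1,[0,0,1.5],[0,0,0]],
    [1,[0,0,1],[0,0,0]],
    [1,[0,0,0.7],[0,0,0]],
    [1,[0,0,0.7],[0,0,0]],
    [1,[0,0,0.7],[0,0,0]]
  ]
}}

```text
time_s: 3.45
tool_pos: [0.5347, 0.0857, 0.0838]
tool_rot: [0.705, -0.012, 0.709, 0.011]
contact_force: [-7.9, 0.3, 5.3]
finger_gap: 0.0852
```

```bash
python3 - <<'E'
from h import *
plan([.575,.085,.084],91.65)
E
```

```text
t 3.45 pos [0.5347 0.0857 0.0838] yaw 91.92 F [-7.9   0.34  5.25] gap 0.0852
turn [ 0.27 -0.25  0.1 ] shift before [-0.04 -0.2   4.03] shift after [-0.02 -0.18  4.03]
```

Emit:
{"name": "apply_moves", "arguments": {
  "commands": [
    [1,[0,0,0.7],[0,0,0]],
    [1,[0,0,0.7],[0,0,0]],
    [1,[0,0,0.7],[0,0,0]],
    [1,[0,0,0.7],[0,0,0]],
    [1,[0,0,0.7],[0,0,0]]
  ]
}}

```text
time_s: 3.95
tool_pos: [0.557, 0.0859, 0.0817]
tool_rot: [0.695, -0.015, 0.719, 0.01]
contact_force: [-8.2, 0.6, 6.6]
finger_gap: 0.0853
```

```bash
python3 - <<'E'
from h import *
plan([.585,.085,.084],91.65)
t=snap("top","pics/top2.png");s=snap("scene","pics/scene2.png")
crop(t,200,130,130,110,6,"pics/t5.png")
E
```

```text
t 3.95 pos [0.557  0.0859 0.0817] yaw 92.04 F [-8.16  0.62  6.6 ] gap 0.0853
turn [ 0.39 -1.94  0.37] shift before [-0.32 -0.19  2.78] shift after [-0.23 -0.17  2.79]
```

View pics/t5.png

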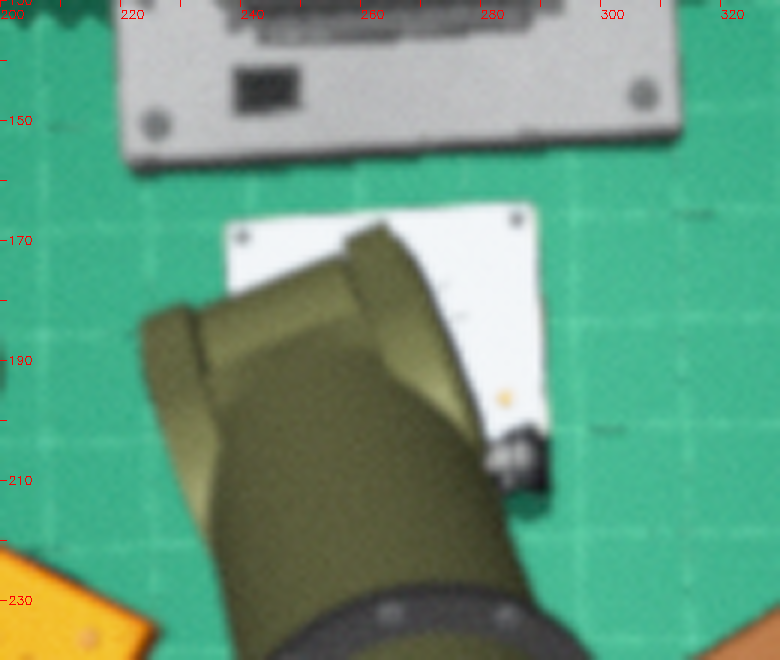

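```bash
python3 - <<'E'
from h import *
t=snap("top")
print(onz(t,[(237.7,166.9),(288.8,164.3)],.055));print(onz(t,[(221,157.2),(312.5,152.2)],.034))
E
```

```text
[[0.67063955 0.15527696 0.055     ]
 [0.67369111 0.01702728 0.055     ]]
[[ 0.70216386  0.20370586  0.034     ]
 [ 0.70859625 -0.04857016  0.034     ]]
```

Emit:
{"name": "apply_moves", "arguments": {
  "commands": [
    [1,[-0.1,0,0.7],[0,-1,0]],
    [1,[-0.1,0,0.7],[0,-1,0]],
    [1,[0,0,0.7],[0,-0.5,0]],
    [1,[0,0,0.7],[0,-0.5,0]]
  ]
}}

```text
time_s: 4.5
tool_pos: [0.5815, 0.0865, 0.0819]
tool_rot: [0.711, -0.016, 0.703, 0.01]
contact_force: [-4.9, -0.2, 1.9]
finger_gap: 0.0855
```

```bash
python3 - <<'E'
from h import *
plan([.585,.085,.084],91.65)
E
```

```text
t 4.5 pos [0.5815 0.0865 0.0819] yaw 92.09 F [-4.86 -0.16  1.86] gap 0.0855
turn [0.44 0.67 0.44] shift before [-0.2  -0.17  0.34] shift after [-0.21 -0.16  0.34]
```

Emit:
{"name": "apply_moves", "arguments": {
  "commands": [
    [1,[0,0,0.6],[0.4,0,0]],
    [1,[0,0,0.6],[0,0,0]]
  ]
}}

```text
time_s: 4.7
tool_pos: [0.588, 0.0868, 0.0815]
tool_rot: [0.707, -0.014, 0.707, 0.007]
contact_force: [-28.3, -1.2, 19.0]
finger_gap: 0.0855
```

Emit:
{"name": "apply_moves", "arguments": {
  "commands": [
    [1,[0,0,0.6],[0,-0.3,0]]
  ]
}}

```text
time_s: 4.8
tool_pos: [0.5883, 0.0868, 0.0808]
tool_rot: [0.704, -0.015, 0.71, 0.007]
contact_force: [-24.5, -0.9, 15.3]
finger_gap: 0.0852
```

Emit:
{"name": "apply_moves", "arguments": {
  "commands": [
    [1,[0,0,0.6],[0,-0.3,0]]
  ]
}}

```text
time_s: 4.9
tool_pos: [0.5886, 0.0867, 0.0803]
tool_rot: [0.702, -0.016, 0.712, 0.007]
contact_force: [-21.9, -0.6, 14.0]
finger_gap: 0.0854
```

Emit:
{"name": "apply_moves", "arguments": {
  "commands": [
    [1,[0,0,0.5],[0,-0.5,0]],
    [1,[0,0,0.5],[0,-0.5,0]],
    [1,[0,0,0],[0,0,0]]
  ]
}}

```text
time_s: 5.2
tool_pos: [0.588, 0.0867, 0.0795]
tool_rot: [0.7, -0.018, 0.714, 0.006]
contact_force: [0.7, 0.6, 0.2]
finger_gap: 0.0854
```

```bash
python3 - <<'E'
from h import *
plan([.54,.085,.1],91.65)
t=snap("top","pics/top2.png");s=snap("scene","pics/scene3.png")
crop(t,200,130,130,90,6,"pics/t6.png")
crop(s,270,220,90,70,8,"pics/s6.png")
E
```

```text
t 5.2 pos [0.588  0.0867 0.0795] yaw 91.94 F [0.71 0.57 0.19] gap 0.0854
turn [ 0.28 -1.16  0.97] shift before [-1.95 -0.04 -4.85] shift after [-2.05 -0.03 -4.8 ]
```

View pics/t6.png

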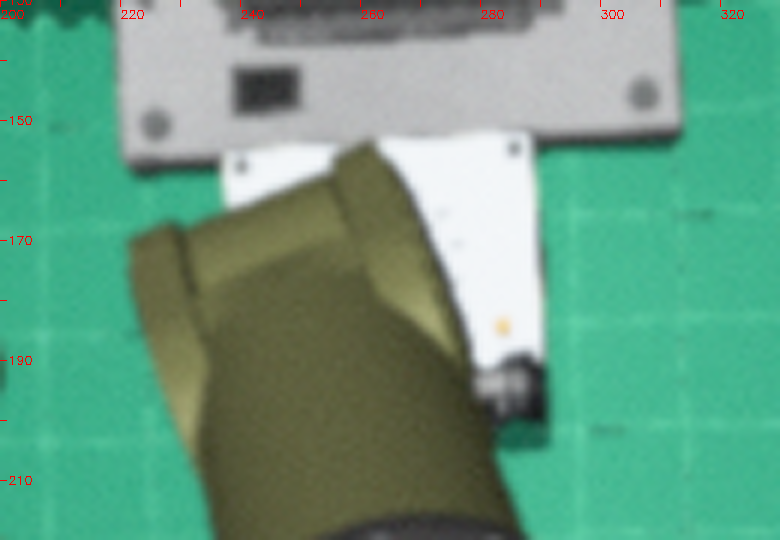

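View pics/s6.png

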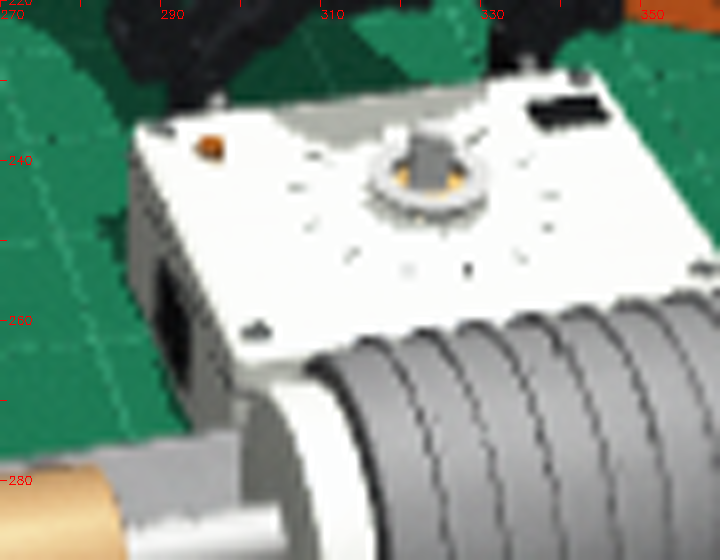

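The box is square against the base in both views: the rear edge sits on the base front line from (237,157) to (288,153), with no green gap. I'll back off and take clear pictures of the shaft.

Emit:
{"name": "apply_moves", "arguments": {
  "commands": [
    [1,[0,0,-1.5],[0,0,0]],
    [1,[0,0,-2.5],[0,0,0]],
    [1,[-1,0,-3],[0,0,0]],
    [1,[-4,0,0],[0,0,0]],
    [1,[-4.5,0,0],[0,0,0]],
    [1,[-3,-3,0],[0,0,0]],
    [1,[0,-4.5,1],[0,0,0]],
    [1,[0,-4.5,1],[4,0,0]],
    [1,[0,-4.5,1.5],[4,0,0]],
    [1,[0,-3,1.5],[0,0,0]],
    [1,[0,0,0],[0,0,0]]
  ]
}}

```text
time_s: 6.4
tool_pos: [0.5842, -0.116, 0.2194]
tool_rot: [0.714, 0.032, 0.698, -0.044]
contact_force: [-0.5, -0.6, 0.2]
finger_gap: 0.0856
```

```bash
python3 - <<'E'
from h import *
plan([.605,-.140,.15],100)
t=snap("top","pics/top4.png");s=snap("scene","pics/scene4.png")
np.savez("after",t=t["image"],s=s["image"])
crop(t,230,145,65,65,10,"pics/t7.png")
crop(t,253,163,24,24,24,"pics/t8.png")
crop(s,308,228,32,28,20,"pics/s8.png")
E
```

```text
t 6.4 pos [ 0.5842 -0.116   0.2194] yaw 83.84 F [-0.52 -0.57  0.16] gap 0.0856
turn [-16.14   1.16   1.04] shift before [ 7.02 -2.05  2.17] shift after [ 6.94 -2.72  1.63]
```

View pics/t7.png

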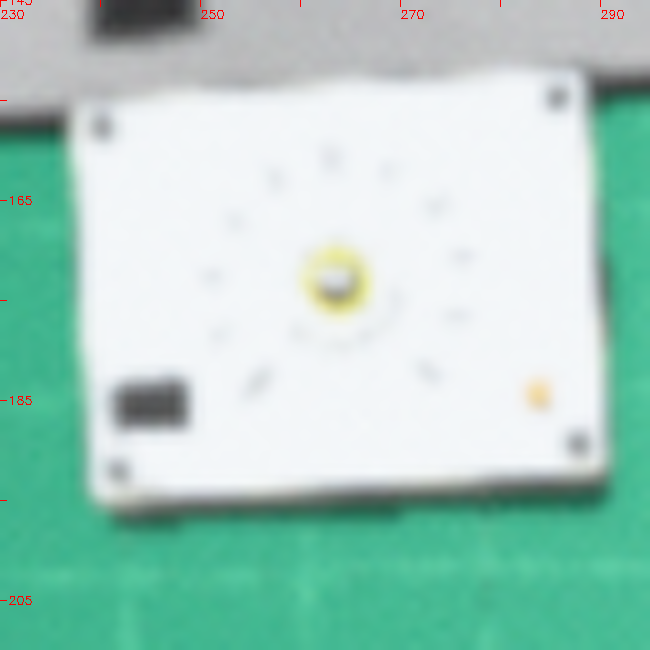

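View pics/t8.png

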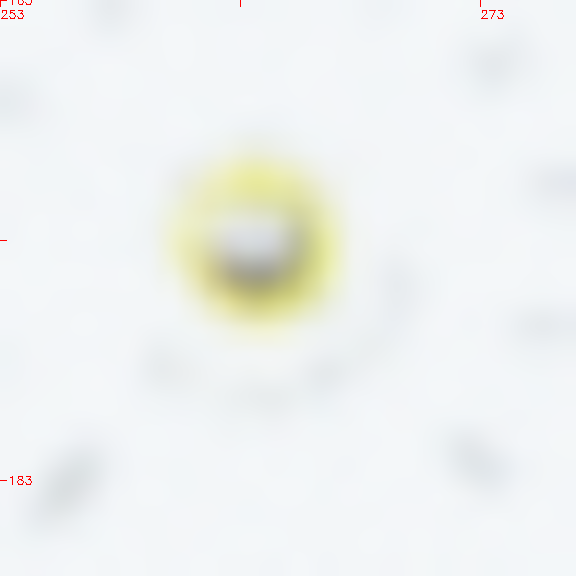

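View pics/s8.png

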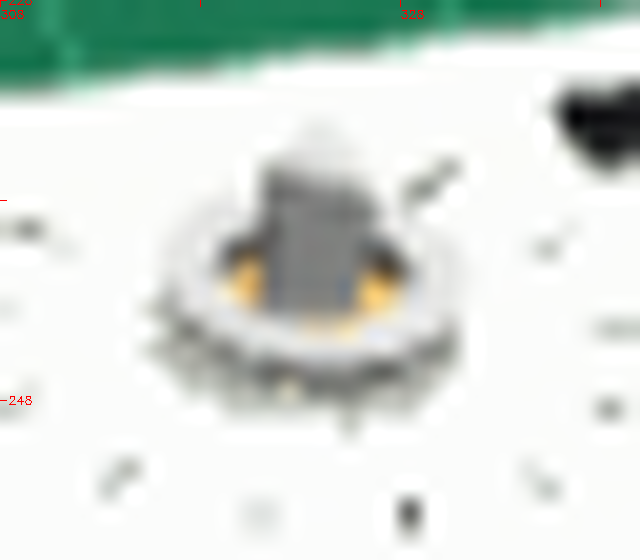

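View pics/scene4.png

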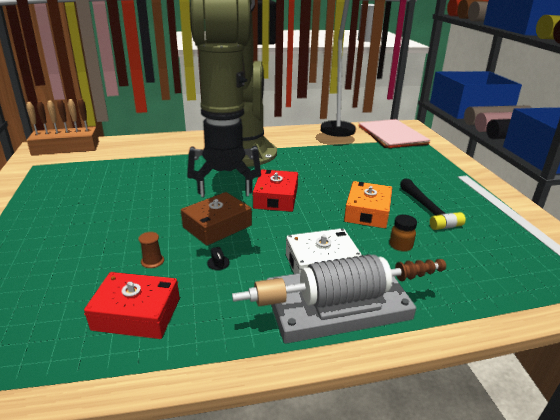

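```bash
cat > fit.py <<'E'
from h import *
K=6
def surf(phi):
    # local points, label-basis rows
    pts=[];lab=[]  # lab: basis vector 0 box 1 wash 2 nut 3 flat 4 cyl 5 cylcos 6 cylsin 7 tflat 8 tcyl 9 top
    nb=9
    def add(p,l): pts.append(p);lab.append(l)
    def e(n,i,v=1.):
        a=np.zeros((n,nb));a[:,i]=v;return a
    g=np.arange(-.03,.0301,.00035);X,Y=np.meshgrid(g,g);r=np.hypot(X,Y)
    m=r>=0;add(np.c_[X[m],Y[m],0*X[m]+.055],e(m.sum(),0))
    m=(r<.017)&(r>.0105);add(np.c_[X[m],Y[m],0*X[m]+.064],e(m.sum(),1))
    m=r<.0095;add(np.c_[X[m],Y[m],0*X[m]+.059],e(m.sum(),2))
    c,s=np.cos(phi),np.sin(phi)
    def Rz(p): return np.c_[c*p[:,0]-s*p[:,1],s*p[:,0]+c*p[:,1],p[:,2]]
    for z in np.arange(.0595,.0791,.0003):
        t=max(0,(z-.076)/.003)*.0015;rr=.006-t;f=.0028-t
        a0=np.arccos(f/rr)
        a=np.arange(a0,2*np.pi-a0,.04);w=np.ones(len(a))
        L=e(len(a),4 if t==0 else 7)
        if t==0 or True: L[:,5]=np.cos(a+phi);L[:,6]=np.sin(a+phi)
        add(Rz(np.c_[rr*np.cos(a),rr*np.sin(a),z+0*a]),L)
        y=np.arange(-rr*np.sin(a0),rr*np.sin(a0),.0003)
        L=e(len(y),3);L[:,3]=1
        if t>0: L=e(len(y),7);L[:,5]=c;L[:,6]=s
        add(Rz(np.c_[f+0*y,y,z+0*y]),L)
    g=np.arange(-.0045,.0046,.0003);X,Y=np.meshgrid(g,g);m=(np.hypot(X,Y)<.0045)&(X<.0013)
    add(Rz(np.c_[X[m],Y[m],0*X[m]+.079]),e(m.sum(),8))
    return np.vstack(pts),np.vstack(lab)
def render(s,phi,c,roi):
    p,L=surf(phi);p=p+np.array([c[0],c[1],0])
    uv=P(s,p);d=p@s["extrinsics"][2,:3]
    u0,v0,w,h=roi;pad=4
    ix=np.floor((uv[:,0]+.5-u0+pad)*K).astype(int);iy=np.floor((uv[:,1]+.5-v0+pad)*K).astype(int)
    H,W=(h+2*pad)*K,(w+2*pad)*K
    # splat 3x3
    buf=np.full((H,W),-1);o=np.argsort(-d)
    ok=lambda a,b:(a>=0)&(a<W)&(b>=0)&(b<H)
    zb=np.full((H,W),1e9)
    for dx in (-1,0,1):
        for dy in (-1,0,1):
            a=ix[o]+dx;b=iy[o]+dy;m=ok(a,b)
            bb=np.full((H,W),-1);bb[b[m],a[m]]=o[m]
            dd=np.where(bb>=0,d[bb],1e9);k=dd<zb;zb[k]=dd[k];buf[k]=bb[k]
    B=np.where((buf>=0)[...,None],L[buf],0);B[buf<0,0]=1
    return B
def fit(s,img,phi,c,roi,offs,blur):
    B=render(s,phi,c,roi);B=cv2.merge([cv2.GaussianBlur(B[...,i],(0,0),blur*K) for i in range(0,4)]),np.dstack([cv2.GaussianBlur(B[...,i],(0,0),blur*K) for i in range(B.shape[2])])
    B=B[1];u0,v0,w,h=roi
    tgt=img[v0:v0+h,u0:u0+w].reshape(-1,3).astype(float);best=(1e9,)
    for du in offs:
        for dv in offs:
            xs=(np.arange(w)+4+.5)*K-du;ys=(np.arange(h)+4+.5)*K-dv
            A=B[np.ix_(ys.astype(int),xs.astype(int))].reshape(-1,B.shape[2])
            Ar=np.vstack([A,np.eye(A.shape[1])*.15]); 
            x=np.linalg.lstsq(Ar,np.vstack([tgt,np.zeros((A.shape[1],3))+A.shape[1]*0]),rcond=None)[0]
            r=((A@x-tgt)**2).mean()
            if r<best[0]: best=(r,du/K,dv/K,x[:,0])
    return best
E
python3 - <<'E'
from fit import *
import json
t=snap("top");s=snap("scene");d=np.load("after.npz")
c=(.653,.085);offs=np.arange(-15,16,3)
for ph in range(-60,61,10):
    p=np.radians(ph+1.6)
    a=fit(s,d["s"],p,c,(316,232,16,14),offs,.5);b=fit(t,d["t"],p,c,(257,167,14,13),offs,.7)
    print(ph,np.round(a[0],1),np.round(a[1:3],2),"|",np.round(b[0],1),np.round(b[1:3],2))
E
```

```text
-60 723.9 [0. 2.] | 19.3 [0.  0.5]
-50 727.7 [0. 2.] | 18.7 [0.  0.5]
-40 723.4 [0.5 2. ] | 19.1 [0.  0.5]
-30 700.4 [0.5 2. ] | 17.1 [0.  0.5]
-20 693.1 [0.5 2. ] | 19.4 [0.  0.5]
-10 701.8 [0.5 2. ] | 19.8 [0.  0.5]
0 721.0 [0.5 2. ] | 21.0 [0.  0.5]
10 714.4 [0.5 2. ] | 20.6 [0.  0.5]
20 700.9 [0.5 2. ] | 21.6 [0.  0.5]
30 719.3 [0.5 2. ] | 21.5 [0.  0.5]
40 727.4 [0.5 2. ] | 20.7 [0.  0.5]
50 764.2 [0.5 2. ] | 20.5 [0.  0.5]
60 795.3 [0.5 2. ] | 21.2 [0.  0.5]
```

```bash
python3 - <<'E'
from fit import *
t=snap("top");s=snap("scene");d=np.load("after.npz")
c=(.653,.085)
for roi in ((320,235,9,9),(319,234,10,7)):
  print(roi,[ (ph,)+tuple(np.round(fit(s,d["s"],np.radians(ph+1.6),c,roi,np.arange(-3,16,2),.45)[:3],1)) for ph in range(-50,51,10)])
# outlines
k=20;im=cv2.resize(d["s"][228:256,308:340,::-1],None,fx=k,fy=k,interpolation=cv2.INTER_NEAREST)
print(d["s"][233:246,319:330].mean(2).astype(int))
rows=[]
for ph in (-40,-20,0,20,40):
    o=im[80:380,160:520].copy();p=np.radians(ph+1.6)
    f=.0028;h=.0053
    def loc(q): q=np.array(q);return np.c_[c[0]+np.cos(p)*q[:,0]-np.sin(p)*q[:,1],c[1]+np.sin(p)*q[:,0]+np.cos(p)*q[:,1],q[:,2]]
    Q=P(s,loc([[f,-h,.0595],[f,h,.0595],[f,h,.076],[f,-h,.076]]))+[.4,1.9]
    a=np.linspace(0,2*np.pi,40);C=P(s,loc(np.c_[.006*np.cos(a),.006*np.sin(a),.076+0*a]))+[.4,1.9]
    for q,col in ((Q,(0,0,255)),(C,(255,0,0))): cv2.polylines(o,[(((q+.5-[308,228])*k)-[160,80]).astype(int)],True,col,1)
    cv2.putText(o,str(ph),(5,20),0,.6,(0,0,0),2);rows.append(o)
rows.append(im[80:380,160:520])
o=np.vstack([np.hstack(rows[:3]),np.hstack(rows[3:])]);cv2.imwrite("pics/ov.png",cv2.resize(o,(800,444)))
E
```

```text
(320, 235, 9, 9) [(-50, np.float64(552.9), np.float64(0.2), np.float64(1.8)), (-40, np.float64(538.0), np.float64(0.5), np.float64(2.2)), (-30, np.float64(513.9), np.float64(0.5), np.float64(1.8)), (-20, np.float64(495.7), np.float64(0.5), np.float64(1.8)), (-10, np.float64(511.8), np.float64(0.5), np.float64(1.8)), (0, np.float64(552.4), np.float64(0.5), np.float64(1.8)), (10, np.float64(563.3), np.float64(0.5), np.float64(2.2)), (20, np.float64(541.7), np.float64(0.5), np.float64(2.2)), (30, np.float64(563.4), np.float64(0.5), np.float64(2.2)), (40, np.float64(557.0), np.float64(0.5), np.float64(2.2)), (50, np.float64(620.7), np.float64(0.8), np.float64(2.2))]
(319, 234, 10, 7) [(-50, np.float64(288.3), np.float64(0.2), np.float64(2.2)), (-40, np.float64(266.3), np.float64(0.2), np.float64(2.2)), (-30, np.float64(286.5), np.float64(0.5), np.float64(2.2)), (-20, np.float64(283.2), np.float64(0.5), np.float64(2.2)), (-10, np.float64(281.5), np.float64(0.2), np.float64(2.2)), (0, np.float64(311.0), np.float64(0.2), np.float64(2.2)), (10, np.float64(306.7), np.float64(0.2), np.float64(
[... 154 characters left out ...]
oat64(0.5), np.float64(2.2)), (50, np.float64(377.3), np.float64(0.5), np.float64(2.2))]
[[251 251 251 251 250 250 251 251 251 251 251]
 [251 251 251 250 234 236 249 251 251 251 251]
 [251 251 248 230 227 230 235 250 251 251 248]
 [250 250 173 178 200 214 224 242 250 247 217]
 [240 241 127 117 137 152 158 207 248 180 157]
 [228 222 128 131 125 121 119 147 227 205 250]
 [217 166  99 124 127 127 128 149 219 231 238]
 [114  84  97 125 125 126 125 100 119 221 229]
 [140 151 110 124 125 127 127 114  74 156 226]
 [213 166 117 126 125 127 128 178 166 195 226]
 [224 190 147 146 142 143 150 192 215 229 230]
 [213 222 226 212 204 202 214 230 230 225 221]
 [137 192 191 216 219 218 219 213 216 175 137]]
```

View pics/ov.png

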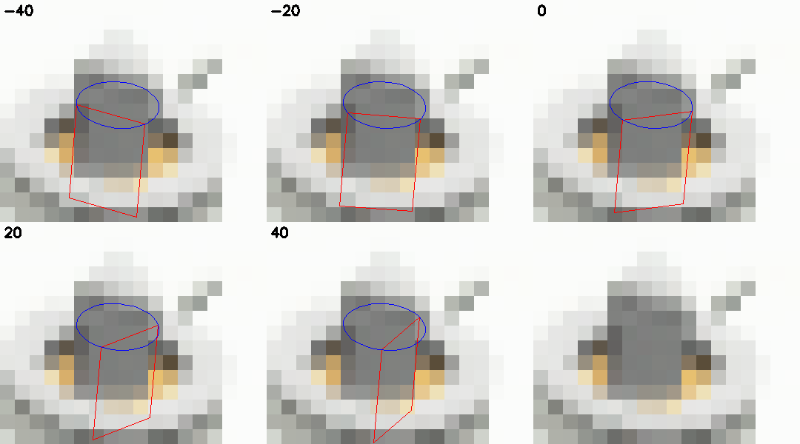

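```bash
cat > ov.py <<'E'
from h import *
def ov(s,img,c,fn,off=(0,0),phs=(-40,-25,-10,5,20),x0=308,y0=228,w=32,h=28,k=20,cr=(100,60,560,420)):
    im=cv2.resize(img[y0:y0+h,x0:x0+w,::-1],None,fx=k,fy=k,interpolation=cv2.INTER_NEAREST)
    a0,b0,a1,b1=cr;rows=[]
    for ph in phs:
        o=im.copy();p=np.radians(ph+1.6);f=.0028;hh=.0053
        def loc(q): q=np.array(q);return np.c_[c[0]+np.cos(p)*q[:,0]-np.sin(p)*q[:,1],c[1]+np.sin(p)*q[:,0]+np.cos(p)*q[:,1],q[:,2]]
        a=np.linspace(0,2*np.pi,60)
        def cir(r,z): return loc(np.c_[r*np.cos(a),r*np.sin(a),z+0*a])
        a2=np.linspace(np.arccos(.28/.6),2*np.pi-np.arccos(.28/.6),60);D=loc(np.c_[.006*np.cos(a2),.006*np.sin(a2),.076+0*a2])
        a3=np.linspace(np.arccos(.13/.45),2*np.pi-np.arccos(.13/.45),60);D2=loc(np.c_[.0045*np.cos(a3),.0045*np.sin(a3),.079+0*a3])
        for q,col in ((loc([[f,-hh,.0595],[f,hh,.0595],[f,hh,.076],[f,-hh,.076]]),(0,0,255)),(D,(255,0,0)),(D2,(255,0,255)),(cir(.017,.064),(0,200,0)),(cir(.0105,.064),(0,200,0)),(cir(.0095,.059),(0,200,200))):
            q=P(s,q)+off
            cv2.polylines(o,[((q+.5-[x0,y0])*k).astype(int)],True,col,1)
        o=o[b0:b1,a0:a1];o=o.copy()
        cv2.putText(o,str(ph),(5,20),0,.6,(0,0,0),2);rows.append(o)
    rows.append(im[b0:b1,a0:a1]);o=np.vstack([np.hstack(rows[:3]),np.hstack(rows[3:])])
    f=800/o.shape[1];cv2.imwrite(fn,cv2.resize(o,None,fx=f,fy=f))
E
python3 - <<'E'
from ov import *
t=snap("top");s=snap("scene");d=np.load("after.npz")
ov(s,d["s"],(.653,.085),"pics/ov2.png")
ov(t,d["t"],(.653,.085),"pics/ov3.png",x0=249,y0=160,w=30,h=26,k=24,cr=(120,100,600,460))
E
```

```text
(no output)
```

View pics/ov2.png

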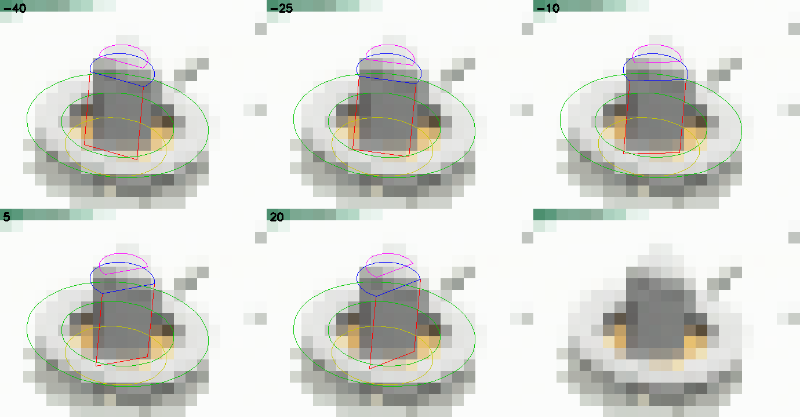

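View pics/ov3.png

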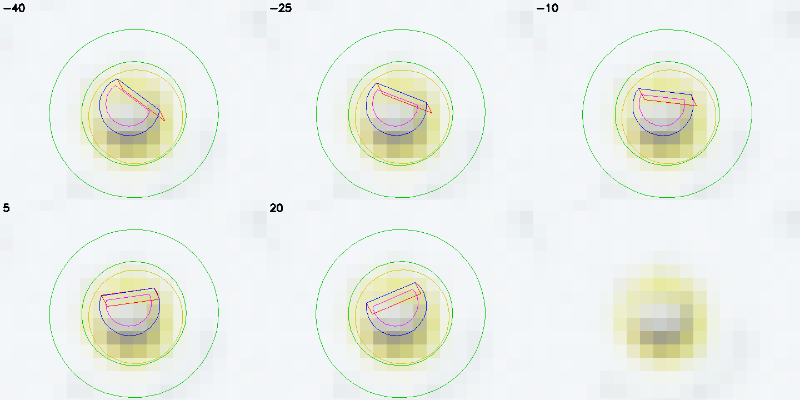

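```bash
python3 - <<'E'
from fit import *
t=snap("top");s=snap("scene");d=np.load("after.npz")
c=(.653,.085)
for roi in ((318,233,11,6),(318,233,11,7),(318,233,11,10)):
  print(roi)
  for ph in range(-50,51,10):
    r=fit(s,d["s"],np.radians(ph+1.6),c,roi,np.arange(-6,6,1),.4); print(ph,np.round(r[:3],2),r[3].astype(int))
print("top")
for ph in range(-50,51,10):
    r=fit(t,d["t"],np.radians(ph+1.6),c,(258,167,12,12),np.arange(-6,6,1),.6); print(ph,np.round(r[:3],2),r[3].astype(int))
E
```

```text
(318, 233, 11, 6)
-50 [131.15   0.83  -1.  ] [251 232   0 119 158 -35  17 260 239]
-40 [114.62   0.83  -1.  ] [251 231   0 117 153 -20  21 252 240]
-30 [131.05   0.67  -1.  ] [251 232   0 120 157 -26  21 254 242]
-20 [152.09   0.67   0.83] [246 219   0  93  87   4  56 144 232]
-10 [133.88   0.67   0.67] [246 220   0  64 191 -31  99 190 229]
0 [163.99   0.5    0.83] [246 222   0  39 205 -42  83 183 215]
10 [183.89   0.5    0.83] [246 220   0  74 233 -51  80 182 214]
20 [187.71   0.33   0.67] [247 223   0  88 249 -81  68 200 214]
30 [221.49   0.33   0.83] [247 219   0  72 231 -55  48 174 200]
40 [2.2586e+02 5.0000e-01 1.7000e-01] [249 223   0  95 212 -84  58 208 228]
50 [212.19   0.67   0.5 ] [248 215   0  62 160 -23  40 157 221]
(318, 233, 11, 7)
-50 [147.46   0.33   0.83] [247 222   0 118 139 -45  13 169 225]
-40 [143.81   0.33   0.83] [247 222   0 118 137 -40  11 165 224]
-30 [146.18   0.5    0.83] [247 221   0 119  73  26  40 123 229]
-20 [143.17   0.5    0.83] [247 222   0 121  90  -4  47 147 228]
-10 [135.28   0.5    0.83] [246 222   0 124 123 -33  73 174 219]
0 [161.77   0.5    
[... 1105 characters left out ...]
 158 -31  36 228 246]
top
-50 [20.31 -0.17  0.5 ] [240 240 234  43 226  38  16 202 230]
-40 [19.88 -0.17  0.5 ] [240 240 236  65 218  34  12 200 229]
-30 [16.67 -0.17  0.5 ] [240 240 237  -7 219  34  13 198 230]
-20 [17.67 -0.17  0.5 ] [240 240 237   0 215  30  12 197 229]
-10 [17.88 -0.17  0.5 ] [240 240 238   0 210  30   9 197 228]
0 [18.14 -0.17  0.5 ] [240 240 238   0 212  31   9 198 226]
10 [18.4  -0.17  0.5 ] [240 240 239   0 206  29   6 199 226]
20 [18.78 -0.17  0.5 ] [240 240 239   0 208  31   7 199 225]
30 [19.38 -0.17  0.5 ] [240 240 240   0 208  31   4 199 225]
40 [18.47 -0.17  0.5 ] [240 240 240   0 207  32   3 198 225]
50 [18.27 -0.17  0.5 ] [240 240 240   0 211  35   2 197 226]
```

```bash
python3 - <<'E'
from fit import *
from ov import ov
s=snap("scene");t=snap("top");im=cv2.imread("pics/scene0.png")[:,:,::-1];imt=cv2.imread("pics/top0.png")[:,:,::-1]
c=(.5935,.0845);print(P(s,[[*c,.079],[*c,.06]]))
print(im[217:232,308:322].mean(2).astype(int))
for roi in ((309,218,12,7),(309,218,12,8)):
  for ph in range(-50,51,10):
    r=fit(s,im,np.radians(ph+1.1),c,roi,np.arange(-6,7,1),.4); print(ph,np.round(r[:3],2),r[3].astype(int))
ov(s,im,c,"pics/ov4.png",x0=299,y0=212)
print("top")
for ph in range(-50,51,10):
    r=fit(t,imt,np.radians(ph+1.1),c,(259,190,12,12),np.arange(-6,7,1),.6); print(ph,np.round(r[:3],2))
E
```

```text
[[315.23652047 220.97860396]
 [314.70310778 228.00182721]]
[[114 120 137 139 138 134 140 177 188 202 233 236 250 250]
 [230 235 249 250 250 250 250 250 250 249 249 250 250 250]
 [249 250 250 250 250 250 248 248 248 249 250 250 250 250]
 [250 250 250 250 250 248 229 219 224 243 249 250 249 250]
 [249 250 250 250 250 218 206 195 224 235 247 249 249 245]
 [249 250 248 248 247 154 130 153 184 187 225 247 247 141]
 [248 248 238 231 218 110 105 118 122 123 211 243 228 150]
 [248 232 224 217 164 111 119 122 122 123 193 220 233 243]
 [235 226 225 161  86 106 121 121 124 123 118 181 224 227]
 [224 225 224 109 104 112 121 121 122 123  94  67 219 224]
 [166 215 223 207 160 126 123 120 124 123 179 127 220 223]
 [154 175 209 217 169 162 140 137 138 146 195 218 224 220]
 [181 135 152 207 218 221 203 200 206 220 221 220 216 169]
 [202 170 126 125 138 184 186 189 210 191 166 169 121 139]
 [250 203 170 216 140  87  88 122 116  99  96 123 164 194]]
-50 [56.19  0.17  1.  ] [247 198   0 110 167 -50  23 167 204]
-40 [56.86  0.    1.  ] [247 205   0 113 140 -35   7 150 201]
-30 [58.47  0.    1.  ] [247 20
[... 815 characters left out ...]
198   0 125  21 -44  63 175 199]
0 [164.87   0.     1.  ] [247 196   0 122  78 -48  33 169 192]
10 [196.84   0.     1.  ] [247 193   0 120 104 -34  26 155 191]
20 [214.82   0.     1.  ] [247 191   0 119 122 -31  28 149 183]
30 [224.48   0.     1.  ] [247 189   0 117 131 -34  28 150 182]
40 [2.3461e+02 1.7000e-01 1.0000e+00] [247 185   0 114 119   0  23 125 185]
50 [2.4898e+02 1.7000e-01 1.0000e+00] [247 182   0 103 116   8  22 119 180]
top
-50 [20.55  0.    0.5 ]
-40 [19.22  0.    0.67]
-30 [17.2   0.    0.67]
-20 [16.17  0.    0.67]
-10 [16.17  0.    0.67]
0 [16.5   0.    0.67]
10 [16.66  0.    0.67]
20 [17.83  0.    0.67]
30 [18.05  0.    0.67]
40 [18.97  0.    0.67]
50 [18.86  0.    0.67]
```

View pics/ov4.png

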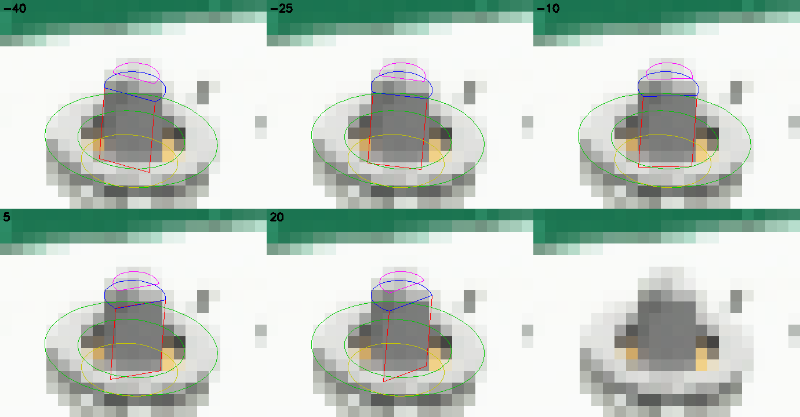

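Both pictures of the shaft, taken before and after the push, fit best with the flat at about −20° in the box frame (about −18° in world). The knob is at (0.605, −0.140) with its nose at about +10°. I'll go to the knob.

Emit:
{"name": "apply_moves", "arguments": {
  "commands": [
    [1,[0,-1,0.8],[-8,0.5,0.5]],
    [1,[0,-1,0.8],[-8,0.5,0.5]],
    [1,[3,-0.5,0.2],[0,0,0]],
    [1,[2.5,0,0],[0,0,0]],
    [1,[0,0,0],[0,0,0]],
    [1,[0,0,0],[0,0,0]]
  ]
}}

```text
time_s: 7.6
tool_pos: [0.6019, -0.1334, 0.1644]
tool_rot: [0.704, -0.067, 0.703, 0.07]
contact_force: [0.9, -0.0, 0.5]
finger_gap: 0.0852
```

```bash
python3 - <<'E'
from h import *
plan([.605,-.140,.08],100)
t=snap("top","pics/top5.png");s=snap("scene","pics/scene5.png")
crop(s,170,170,100,110,6,"pics/s9.png")
E
```

```text
t 7.6 pos [ 0.6019 -0.1334  0.1644] yaw 101.12 F [ 0.93 -0.04  0.51] gap 0.0852
turn [ 1.12  0.07 -0.19] shift before [ 8.44 -0.73  0.16] shift after [ 8.44 -0.7   0.19]
```

View pics/s9.png

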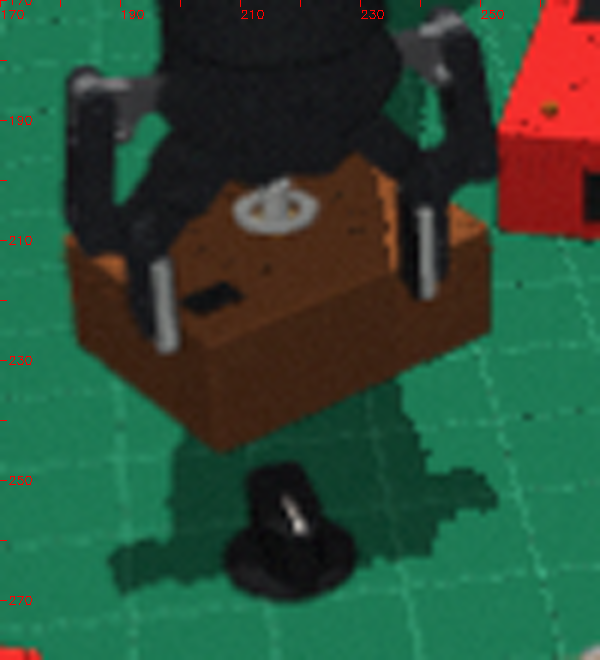

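```bash
python3 - <<'E'
from h import *
s=snap("scene");t=snap("top")
y=np.array([np.cos(np.radians(101.1)),np.sin(np.radians(101.1)),0])
c=np.array([.6019,-.1334,.1044])
print(P(s,[c-.0425*y,c+.0425*y, c-.0425*y+[.011,0,0],c+.0425*y+[.011,0,0]]))
E
```

```text
[[198.52617132 226.60914695]
 [237.29625003 218.79235085]
 [198.79802192 229.47335298]
 [237.95002064 221.48978932]]
```

Emit:
{"name": "apply_moves", "arguments": {
  "commands": [
    [1,[1,-0.7,0.2],[1.1,0,0]],
    [1,[2.5,0,0],[0,0,0]],
    [1,[2.5,0,0],[0,0,0]],
    [1,[1,0,0],[0,0,0]],
    [1,[0,0,0],[0,0,0]]
  ]
}}

```text
time_s: 8.3
tool_pos: [0.6089, -0.1418, 0.0958]
tool_rot: [0.708, -0.06, 0.701, 0.06]
contact_force: [-0.3, -0.1, -0.8]
finger_gap: 0.0853
```

```bash
python3 - <<'E'
from h import *
plan([.605,-.140,.08],100)
t=snap("top","pics/top5.png");s=snap("scene","pics/scene5.png")
crop(s,170,190,100,90,7,"pics/s10.png")
crop(t,310,150,70,70,8,"pics/t10.png")
E
```

```text
t 8.3 pos [ 0.6089 -0.1418  0.0958] yaw 99.76 F [-0.29 -0.13 -0.81] gap 0.0853
turn [-0.24  0.59  0.08] shift before [ 1.58  0.24 -0.37] shift after [ 1.58  0.24 -0.35]
```

View pics/s10.png

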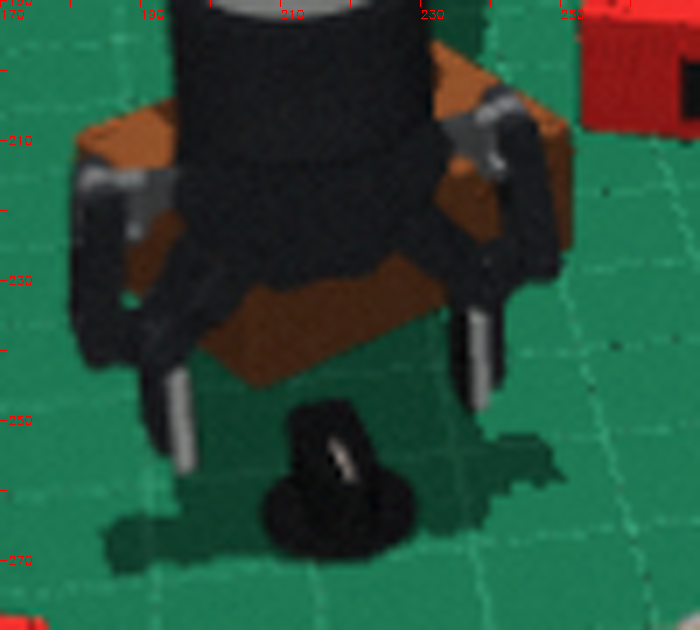

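View pics/t10.png

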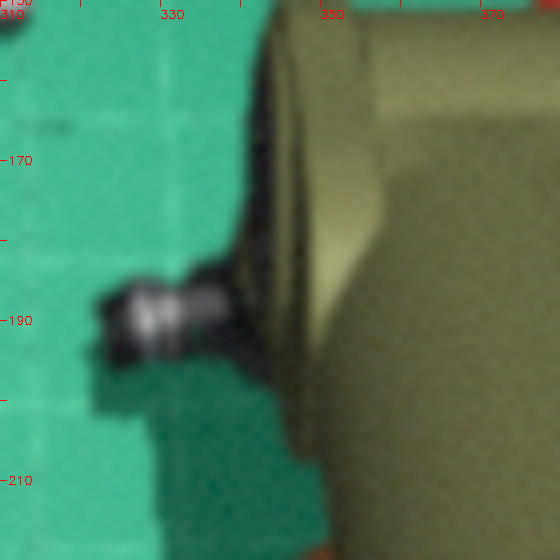

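Emit:
{"name": "apply_moves", "arguments": {
  "commands": [
    [1,[0.8,0.2,-0.35],[0,0.5,0]],
    [1,[0.7,0,0],[0,0,0]],
    [1,[0,0,0],[0,0,0]]
  ]
}}

```text
time_s: 8.7
tool_pos: [0.6069, -0.1406, 0.0837]
tool_rot: [0.707, -0.061, 0.702, 0.059]
contact_force: [-1.1, 0.0, -0.1]
finger_gap: 0.0854
```

```bash
python3 - <<'E'
from h import *
plan([.605,-.140,.08],100)
s=snap("scene","pics/scene5.png")
crop(s,170,190,100,90,7,"pics/s11.png")
E
```

```text
t 8.7 pos [ 0.6069 -0.1406  0.0837] yaw 99.75 F [-1.14  0.01 -0.1 ] gap 0.0854
turn [-0.25  0.38  0.21] shift before [ 0.37  0.09 -0.18] shift after [ 0.37  0.09 -0.17]
```

View pics/s11.png

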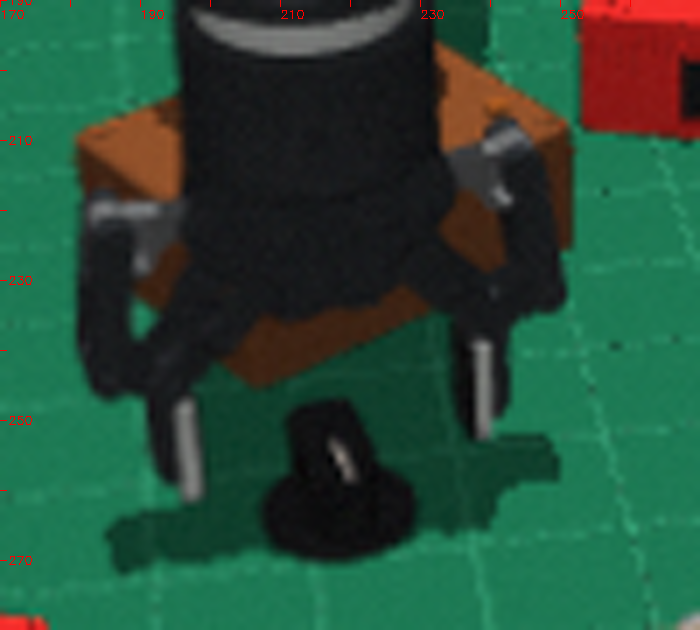

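Emit:
{"name": "apply_moves", "arguments": {
  "commands": [
    [1,[0.3,0.05,-0.3],[0,0.3,0.2]],
    [0.5,[0,0,0],[0,0,0]],
    [0.3,[0,0,0],[0,0,0]],
    [0.1,[0,0,0],[0,0,0]],
    [0,[0,0,0],[0,0,0]],
    [0,[0,0,0],[0,0,0]],
    [0,[0,0,0],[0,0,0]],
    [0,[0,0,0],[0,0,0]]
  ],
  "grip_force": 60
}}

```text
time_s: 9.55
tool_pos: [0.6044, -0.1408, 0.0821]
tool_rot: [0.706, -0.06, 0.703, 0.06]
contact_force: [-0.5, 0.8, -0.4]
finger_gap: 0.0208
```

```bash
python3 - <<'E'
from h import *
plan([.605,-.140,.18],100)
s=snap("scene","pics/scene5.png")
crop(s,170,190,100,90,7,"pics/s12.png")
E
```

```text
t 9.55 pos [ 0.6044 -0.1408  0.0821] yaw 99.74 F [-0.55  0.82 -0.39] gap 0.0208
turn [-0.26  0.19  0.05] shift before [-9.79  0.06  0.1 ] shift after [-9.79  0.07  0.07]
```

View pics/s12.png

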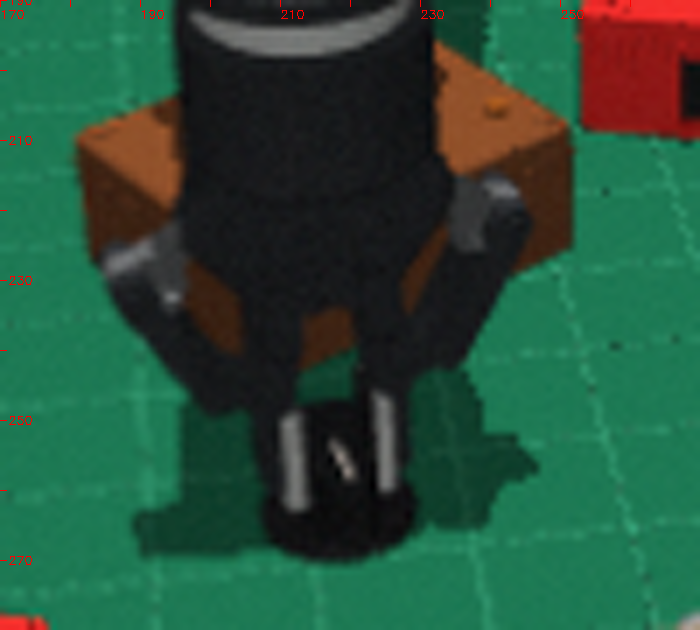

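Gripped: the gap is 20.8 mm and the white line sits centred between the pads. I'll lift and carry it over the shaft, turning the nose to about −18°.

Emit:
{"name": "apply_moves", "arguments": {
  "commands": [
    [0,[-2,0,0],[0,0,0]],
    [0,[-4.5,0,0],[0,0,0]],
    [0,[-4,0,0],[0,0,0]],
    [0,[0,0,0],[7,0,0]],
    [0,[0,0,0],[7,0,0]],
    [0,[0,0,0],[7,0,0]],
    [0,[0,0,0],[7,0,0]],
    [0,[0,0,0],[0,0,0]]
  ]
}}

```text
time_s: 10.4
tool_pos: [0.6033, -0.1406, 0.1904]
tool_rot: [0.697, 0.119, 0.697, -0.118]
contact_force: [0.6, 0.0, -0.5]
finger_gap: 0.0208
```

```bash
python3 - <<'E'
from h import *
plan([.654,.0855,.18],71.5)
E
```

```text
t 10.4 pos [ 0.6033 -0.1406  0.1904] yaw 70.73 F [ 0.61  0.04 -0.52] gap 0.0208
turn [-0.77  0.04 -0.08] shift before [ 1.07 23.02 -2.67] shift after [ 1.04 23.05 -2.36]
```

Emit:
{"name": "apply_moves", "arguments": {
  "commands": [
    [0,[0.1,4.4,-0.5],[-0.7,0,0]],
    [0,[0,4.4,-0.5],[0,0,0]],
    [0,[0,4.4,-0.5],[0,0,0]],
    [0,[0,4.4,-0.5],[0,0,0]],
    [0,[0,3,-0.3],[0,0,0]],
    [0,[0,1,0],[0,0,0]],
    [0,[0,0,0],[0,0,0]],
    [0,[0,0,0],[0,0,0]]
  ]
}}

```text
time_s: 11.2
tool_pos: [0.6502, 0.0746, 0.1867]
tool_rot: [0.698, 0.106, 0.7, -0.108]
contact_force: [0.3, -0.4, -0.1]
finger_gap: 0.021
```

```bash
python3 - <<'E'
from h import *
plan([.654,.0855,.172],71.5)
t=snap("top","pics/top6.png");s=snap("scene","pics/scene6.png")
crop(t,230,130,80,70,8,"pics/t13.png")
crop(s,280,180,90,80,8,"pics/s13.png")
E
```

```text
t 11.2 pos [0.6502 0.0746 0.1867] yaw 72.65 F [ 0.31 -0.39 -0.1 ] gap 0.021
turn [ 1.15 -0.09  0.18] shift before [1.47 1.15 0.04] shift after [1.47 1.15 0.02]
```

View pics/t13.png

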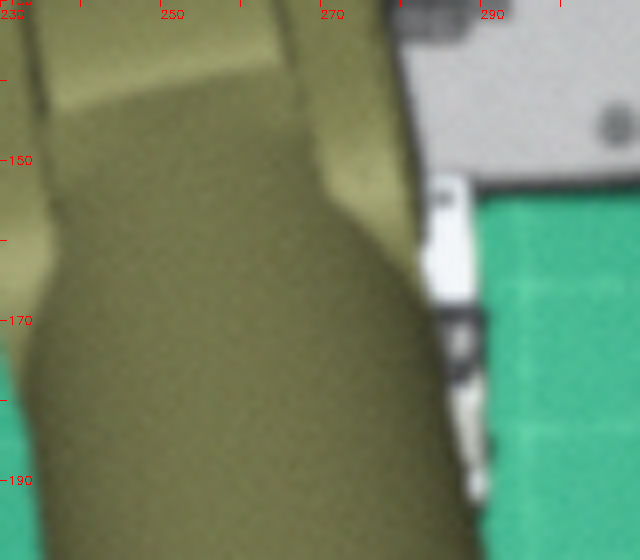

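View pics/s13.png

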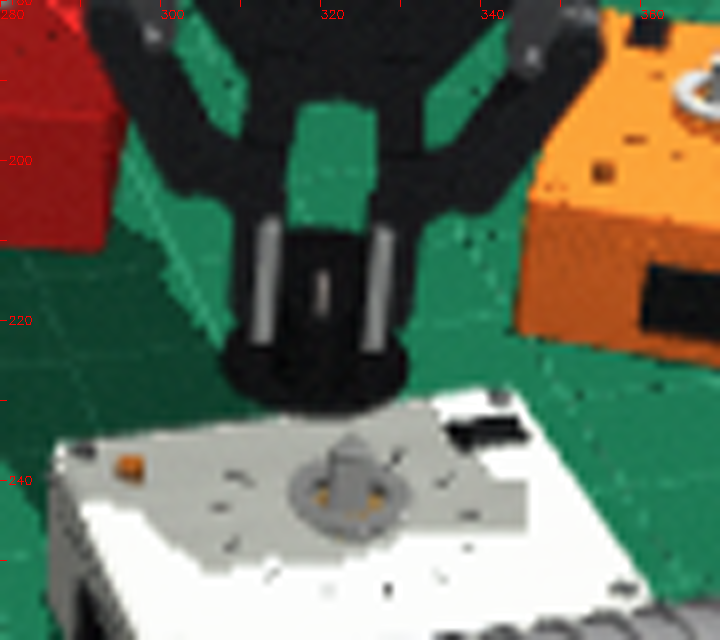

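```bash
cat > sk.py <<'E'
from h import *
def ext(s,c,r,z):
    a=np.linspace(0,2*np.pi,361)[:-1];q=P(s,np.c_[c[0]+r*np.cos(a),c[1]+r*np.sin(a),z+0*a])
    i=[q[:,0].argmin(),q[:,0].argmax(),q[:,1].argmin(),q[:,1].argmax()]
    return "L %.1f@%.1f R %.1f@%.1f T %.1f B %.1f@%.1f"%(q[i[0],0],q[i[0],1],q[i[1],0],q[i[1],1],q[i[2],1],q[i[3],1],q[i[3],0])
E
python3 - <<'E'
from sk import *
s=snap("scene");o=env.get_obs();c=np.array(o["tool_pos"])
print(c);zk=c[2]-.082
for z in (zk,zk+.005): print("skirt",ext(s,c,.025,z))
print("washer",ext(s,(.653,.085),.017,.064))
print("nose",P(s,[[c[0]+.025*np.cos(np.radians(-17.3)),c[1]+.025*np.sin(np.radians(-17.3)),zk+.03]]))
crop(s,304,202,32,34,20,"pics/s14.png");crop(s,310,230,26,22,26,"pics/s15.png")
E
```

```text
[0.65029497 0.07356417 0.1870016 ]
skirt L 306.7@224.7 R 330.3@226.1 T 218.9 B 231.8@319.9
skirt L 306.9@222.7 R 330.5@224.1 T 217.0 B 229.8@320.1
washer L 314.8@240.8 R 330.5@241.8 T 236.8 B 245.8@323.5
nose [[319.36709905 219.44227899]]
```

View pics/s14.png

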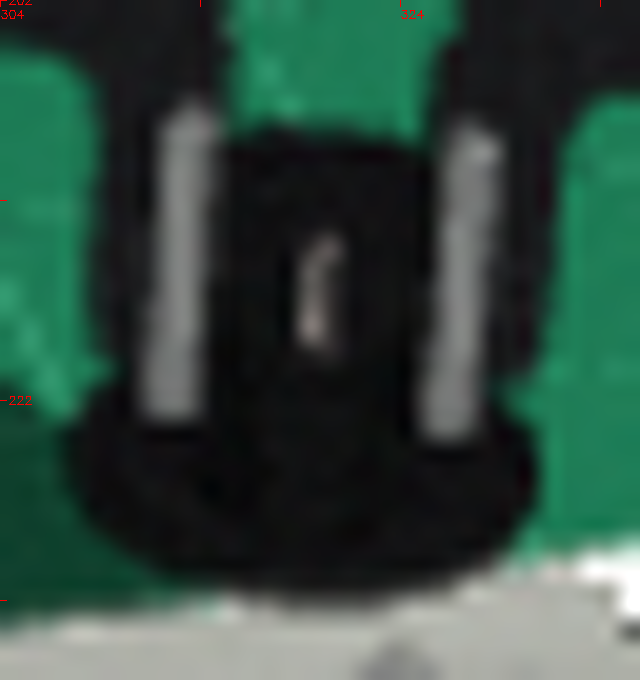

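View pics/s15.png

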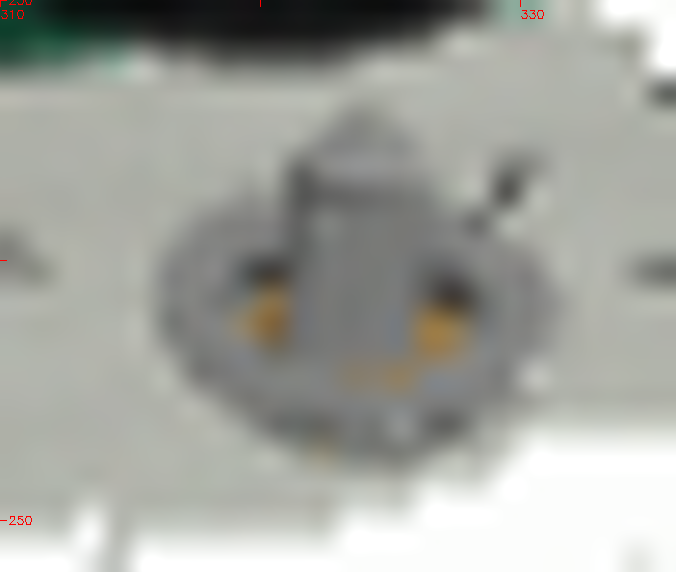

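```bash
cat > fit2.py <<'E'
from fit import *
import fit as F
def surf(phi):
    pts=[];lab=[];nb=13
    def add(p,l): pts.append(p);lab.append(l)
    def e(n,i): a=np.zeros((n,nb));a[:,i]=1.;return a
    g=np.arange(-.03,.0301,.00035);X,Y=np.meshgrid(g,g);r=np.hypot(X,Y);m=r>=0
    add(np.c_[X[m],Y[m],0*X[m]+.055],e(m.sum(),0))
    m=(r<.017)&(r>.0105);add(np.c_[X[m],Y[m],0*X[m]+.064],e(m.sum(),1))
    m=r<.0095;add(np.c_[X[m],Y[m],0*X[m]+.059],e(m.sum(),2))
    c,s=np.cos(phi),np.sin(phi)
    Rz=lambda p:np.c_[c*p[:,0]-s*p[:,1],s*p[:,0]+c*p[:,1],p[:,2]]
    for z in np.arange(.0595,.0791,.00025):
        t=max(0,(z-.076)/.003)*.0015;rr=.006-t;f=.0028-t;a0=np.arccos(f/rr)
        a=np.arange(a0,2*np.pi-a0,.03);L=e(len(a),4 if t==0 else 8)
        L[:,5 if t==0 else 9]=np.cos(a+phi);L[:,6 if t==0 else 10]=np.sin(a+phi)
        add(Rz(np.c_[rr*np.cos(a),rr*np.sin(a),z+0*a]),L)
        y=np.arange(-rr*np.sin(a0),rr*np.sin(a0),.00025)
        add(Rz(np.c_[f+0*y,y,z+0*y]),e(len(y),3 if t==0 else 7))
    g=np.arange(-.0045,.0046,.00025);X,Y=np.meshgrid(g,g);m=(np.hypot(X,Y)<.0045)&(X<.0013)
    add(Rz(np.c_[X[m],Y[m],0*X[m]+.079]),e(m.sum(),11))
    return np.vstack(pts),np.vstack(lab)
F.surf=surf
def run(s,img,c,yaw,roi,mask,dus,dvs,blur,phis):
    u0,v0,w,h=roi;tgt=img[v0:v0+h,u0:u0+w].reshape(-1,3).astype(float)[mask];out=[]
    for ph in phis:
        B=render(s,np.radians(ph)+yaw,c,roi);B=np.dstack([cv2.GaussianBlur(B[...,i],(0,0),blur*K) for i in range(B.shape[2])])
        best=(1e9,)
        for du in dus:
            for dv in dvs:
                xs=(np.arange(w)+4.5)*K-du;ys=(np.arange(h)+4.5)*K-dv
                A=B[np.ix_(ys.astype(int),xs.astype(int))].reshape(-1,B.shape[2])[mask]
                lam=.2;Ar=np.vstack([A,np.eye(A.shape[1])*lam])
                pr=np.zeros(A.shape[1]);pr[[3,4,7,8,11]]=150;pr[[0,1,2]]=180
                x=np.linalg.lstsq(Ar,np.vstack([tgt,np.repeat(pr[:,None],3,1)*lam]),rcond=None)[0]
                r=((A@x-tgt)**2).mean()
                if r<best[0]:best=(r,du/K,dv/K,x[:,0].astype(int))
        out.append((ph,)+best)
    return out
def mk(roi,full,inner,split):
    u0,v0,w,h=roi;vv,uu=np.mgrid[v0:v0+h,u0:u0+w]
    return ((vv<=split)|((uu>=inner[0])&(uu<=inner[1]))).ravel()
E
python3 - <<'E'
from fit2 import *
s=snap("scene");ph=range(-60,51,10)
cv2.imwrite("pics/raw_hover.png",s["image"][:,:,::-1])
d=np.load("after.npz");i0=cv2.imread("pics/scene0.png")[:,:,::-1]
print(s["image"][232:246,317:331].mean(2).astype(int))
for nm,im,c,yaw,roi,inn,sp in (("hover",s["image"],(.653,.085),.028,(318,233,12,10),(322,325),239),("after",d["s"],(.653,.085),.028,(318,233,12,10),(322,325),238),("init",i0,(.5935,.0845),.019,(309,218,12,10),(313,317),224)):
    print(nm)
    for o in run(s,im,c,yaw,roi,mk(roi,None,inn,sp),range(-2,9),range(-3,10),.4,ph): print(o[0],np.round(o[1:4],2),o[4][[3,4,5,6,7,8,9,10,11]])
E
```

```text
[[138 108 107 109 108 108 139 172 174 175 175 176 178 175]
 [174 174 172 175 174 174 171 172 175 175 176 177 177 177]
 [177 176 175 176 178 170 143 149 171 173 177 173 172 173]
 [172 173 174 174 168 137 129 138 146 168 171 171 164 164]
 [171 173 169 169 109 132 142 145 145 159 169 171 121 139]
 [166 163 146 145  88  95 103 111 120 135 164 164  87 173]
 [149 133 132 129 101 123 121 119 119 122 131 115 168 172]
 [132 130 123 113  94 119 118 121 118 120 127 134 144 161]
 [131 129  85  64  97 117 119 119 119  99  98 128 133 132]
 [132 116 112 107 105 119 118 119 121  90  61 100 128 127]
 [128 132 122  95 112 118 119 121 118 113 111 112 130 131]
 [128 126 127 106 115 119 120 121 121 118 125 132 133 147]
 [127 123 123 129 129 128 126 126 121 134 133 132 132 185]
 [174 147 120 120 120 124 128 131 134 125 123 131 141 160]]
hover
-60 [166.42   0.5    0.17] [114 135  -9 -20 114 149 -36  20 140]
-50 [1.7135e+02 5.0000e-01 1.7000e-01] [115 133  -8 -16 115 145 -35  24 141]
-40 [1.7094e+02 1.7000e-01 0.0000e+00] [116 130  -1 -22 115 181 -43 -27 138]
-30 [156.47   0.83   0.  ] [118  55   9  88 121 
[... 1359 characters left out ...]
171 -61  13 192]
-50 [50.04  0.    1.17] [119 137 -11 -12 115 148 -36  12 191]
-40 [49.81  0.    1.17] [120 151 -20 -22 114 148 -34   7 192]
-30 [54.33  0.    1.  ] [120 140 -22  -2 114 164 -35  -1 204]
-20 [50.97  0.33  1.  ] [121 105  -1  62 113 142  16  61 211]
-10 [54.79  0.17  1.17] [122 142  12  65 116 161   3  66 193]
0 [62.33  0.17  1.5 ] [123 131   2  25 117 146  69  72 164]
10 [69.63  0.    1.5 ] [122 131  -7  15 117 135  19  41 154]
20 [74.16  0.    1.5 ] [122 136  -2  20 119 142   6  47 151]
30 [77.54  0.    1.5 ] [120 132   0  15 123 150  -1  54 150]
40 [75.84  0.17  1.33] [118 129   5  16 127 174  -6  85 160]
50 [76.76  0.33 -0.17] [ 110  100   29    5  211  174 -103  -21  222]
```

```bash
python3 - <<'E'
from sk import *
s=snap("scene");c=np.array(env.get_obs()["tool_pos"])
for x in (.653,.655,.657): print(x,"tip",ext(s,(x,.0862),.0045,.079),"| rim",ext(s,(x,.0862),.006,.076),"| nut",ext(s,(x,.0862),.0095,.059),"| wash",ext(s,(x,.0862),.017,.064))
for ya in (-25,-17,-10):
    u=np.array([np.cos(np.radians(ya)),np.sin(np.radians(ya))]);z=c[2]-.052
    a=P(s,[[*(c[:2]+.024*u),z],[*(c[:2]+.008*u),z]]);print(ya,a.round(1).tolist(),(a[1,0]-a[0,0])/(a[0,1]-a[1,1]))
im=s["image"]; crop(s,312,228,22,22,30,"pics/s16.png"); print(im[209:223,316:324].max(2))
E
```

```text
0.653 tip L 321.6@235.3 R 325.8@235.6 T 234.3 B 236.7@324.0 | rim L 320.8@236.4 R 326.4@236.8 T 235.1 B 238.2@323.9 | nut L 318.6@242.8 R 327.4@243.4 T 240.6 B 245.6@323.5 | wash L 315.3@240.8 R 331.0@241.8 T 236.8 B 245.8@324.0
0.655 tip L 321.9@235.9 R 326.1@236.1 T 234.8 B 237.2@324.2 | rim L 321.1@237.0 R 326.7@237.3 T 235.6 B 238.7@324.2 | nut L 318.9@243.3 R 327.7@243.9 T 241.1 B 246.2@323.7 | wash L 315.6@241.3 R 331.3@242.3 T 237.3 B 246.3@324.3
0.657 tip L 322.1@236.4 R 326.3@236.6 T 235.3 B 237.7@324.5 | rim L 321.3@237.5 R 326.9@237.8 T 236.1 B 239.3@324.5 | nut L 319.2@243.9 R 327.9@244.5 T 241.6 B 246.7@324.0 | wash L 315.9@241.8 R 331.6@242.8 T 237.8 B 246.9@324.6
-25 [[318.0, 219.0], [319.2, 215.0]] 0.28867041351503986
-17 [[319.6, 219.2], [319.7, 215.1]] 0.011095534566055972
-10 [[321.1, 219.2], [320.2, 215.1]] -0.22377124729842923
[[ 22  16  17  19  18  16  20  17]
 [ 22  19  18  18  20  18  18  20]
 [ 20  18  17  17  17  19  19  21]
 [ 19  19  18  17  17  17  21  19]
 [ 17  17  18  25  34  21  16  18]
 [ 17  18  20  55  89  29  21  19]
 [ 16  20  19  87  88  26  20  19]
 [ 16  17  20  84  54  21  16  19]
 [ 16  17  17  93  58  24  21  18]
 [ 16  20  20 119  57  22  20  16]
 [ 14  19  19  48  42  21  16  16]
 [  8  13  18  22  24  17  11  14]
 [ 11  12  18  19  16  15  16  15]
 [ 11   9  17  14  22  18  16  12]]
```

View pics/s16.png

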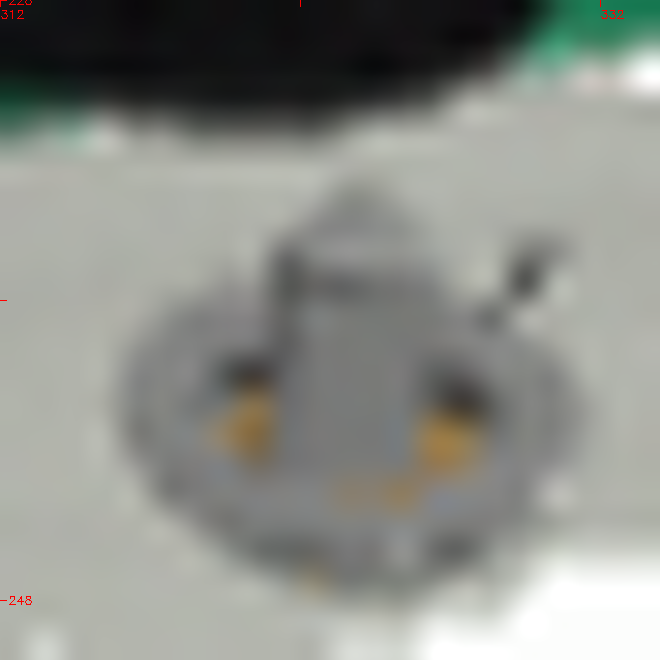

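```bash
python3 - <<'E'
from h import *
plan([.653,.086,.172],76)
E
```

```text
t 11.45 pos [0.6504 0.074  0.1871] yaw 72.47 F [-0.08 -0.73 -0.33] gap 0.0206
turn [-3.53 -0.06  0.15] shift before [ 1.51  1.23 -0.11] shift after [ 1.51  1.23 -0.04]
```

Emit:
{"name": "apply_moves", "arguments": {
  "commands": [
    [0,[0.5,1.2,-0.1],[-3.5,0,0.1]],
    [0,[0.5,0,0],[0,0,0]],
    [0,[0,0,0],[0,0,0]],
    [0,[0,0,0],[0,0,0]]
  ]
}}

```text
time_s: 11.85
tool_pos: [0.6531, 0.0811, 0.1772]
tool_rot: [0.701, 0.088, 0.702, -0.089]
contact_force: [0.7, -0.3, 0.1]
finger_gap: 0.0207
```

```bash
python3 - <<'E'
from sk import *
plan([.653,.086,.168],76)
s=snap("scene");crop(s,300,195,45,55,14,"pics/s17.png")
c=env.get_obs()["tool_pos"];print(ext(s,c,.025,c[2]-.082))
E
```

```text
t 11.85 pos [0.6531 0.0811 0.1772] yaw 75.63 F [ 0.71 -0.3   0.11] gap 0.0207
turn [-0.37 -0.01  0.15] shift before [ 0.92  0.47 -0.13] shift after [ 0.92  0.47 -0.13]
L 310.1@228.8 R 333.6@230.3 T 223.1 B 236.1@323.3
```

View pics/s17.png

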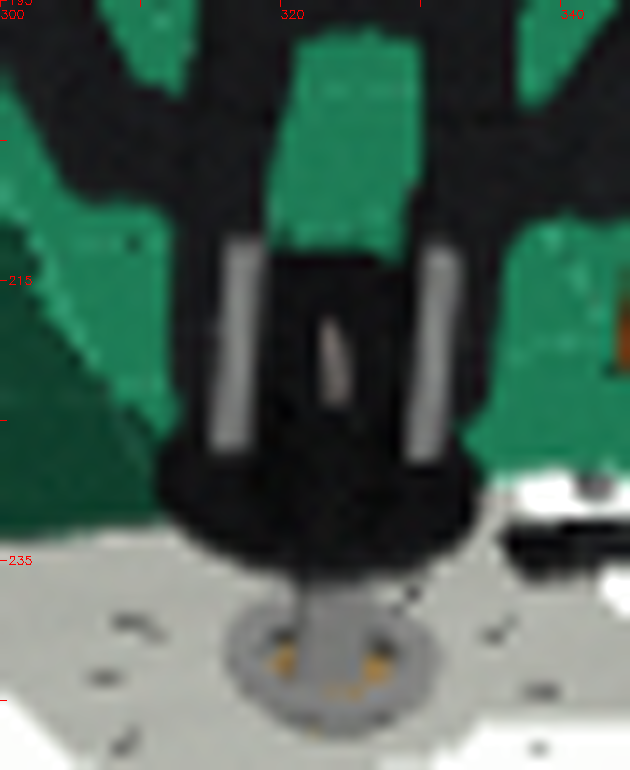

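Emit:
{"name": "apply_moves", "arguments": {
  "commands": [
    [0,[0.3,0.42,-0.1],[-0.3,0,0.1]],
    [0,[0.3,0,0],[0,0,0]],
    [0,[0,0,0],[0,0,0]],
    [0,[0,0,0],[0,0,0]]
  ]
}}

```text
time_s: 12.3
tool_pos: [0.6532, 0.0847, 0.171]
tool_rot: [0.702, 0.087, 0.702, -0.088]
contact_force: [0.2, -0.4, -0.6]
finger_gap: 0.021
```

```bash
python3 - <<'E'
from sk import *
plan([.653,.0855,.162],76)
s=snap("scene");crop(s,300,195,45,55,14,"pics/s18.png")
c=env.get_obs()["tool_pos"];print(ext(s,c,.025,c[2]-.082))
E
```

```text
t 12.3 pos [0.6532 0.0847 0.171 ] yaw 75.82 F [ 0.25 -0.35 -0.6 ] gap 0.021
turn [-0.18  0.01  0.08] shift before [ 0.9   0.08 -0.04] shift after [ 0.9   0.08 -0.04]
L 311.7@231.1 R 335.1@232.6 T 225.4 B 238.4@324.8
```

View pics/s18.png

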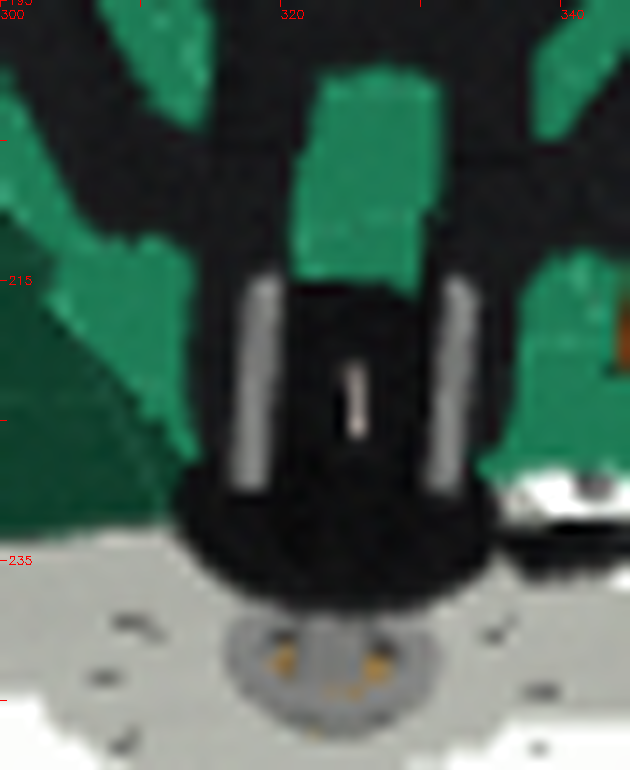

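Emit:
{"name": "apply_moves", "arguments": {
  "commands": [
    [0,[0.4,0.08,0],[0,0,0]],
    [0,[0.3,0,0],[0,0,0]],
    [0,[0,0,0],[0,0,0]]
  ]
}}

```text
time_s: 12.65
tool_pos: [0.6534, 0.0854, 0.1634]
tool_rot: [0.702, 0.087, 0.702, -0.088]
contact_force: [0.4, -0.4, -0.4]
finger_gap: 0.0205
```

Emit:
{"name": "apply_moves", "arguments": {
  "commands": [
    [0,[0.3,0,0],[0,0,0]],
    [0,[0.2,0,0],[0,0,0]]
  ]
}}

```text
time_s: 12.85
tool_pos: [0.6533, 0.0856, 0.1583]
tool_rot: [0.702, 0.087, 0.702, -0.088]
contact_force: [-3.2, 0.3, 2.9]
finger_gap: 0.0207
```

```bash
python3 - <<'E'
from h import *
plan([.653,.0855,.155],76)
E
```

```text
t 12.85 pos [0.6533 0.0856 0.1583] yaw 75.82 F [-3.21  0.28  2.91] gap 0.0207
turn [-0.18  0.01  0.08] shift before [ 0.33 -0.01 -0.03] shift after [ 0.33 -0.01 -0.03]
```

Emit:
{"name": "apply_moves", "arguments": {
  "commands": [
    [0,[0.1,0,-0.1],[0,0,0]],
    [0,[0.2,0,0],[0,0,0]]
  ]
}}

```text
time_s: 13.05
tool_pos: [0.6524, 0.0859, 0.1552]
tool_rot: [0.702, 0.087, 0.702, -0.088]
contact_force: [-0.9, -0.5, -1.0]
finger_gap: 0.0209
```

```bash
python3 - <<'E'
from h import *
plan([.652,.0855,.155],76); print(env.get_obs()["moment"])
E
```

```text
t 13.05 pos [0.6524 0.0859 0.1552] yaw 75.83 F [-0.91 -0.54 -0.97] gap 0.0209
turn [-0.17  0.04  0.07] shift before [ 0.02 -0.05 -0.03] shift after [ 0.02 -0.05 -0.03]
[ 0.01207505 -0.00776088  0.0150521 ]
```

The underside is past the taper with almost no force, so the bore has entered. I'll carry on down.

Emit:
{"name": "apply_moves", "arguments": {
  "commands": [
    [0,[0.4,0,0],[0,0,0]],
    [0,[0.3,0,0],[0,0,0]]
  ]
}}

```text
time_s: 13.25
tool_pos: [0.6524, 0.0859, 0.1477]
tool_rot: [0.702, 0.087, 0.702, -0.088]
contact_force: [0.5, -0.1, 0.5]
finger_gap: 0.0207
```

Emit:
{"name": "apply_moves", "arguments": {
  "commands": [
    [0,[0.3,0,0],[0,0,0]],
    [0,[0.2,0,0],[0,0,0]]
  ]
}}

```text
time_s: 13.45
tool_pos: [0.6524, 0.0859, 0.1426]
tool_rot: [0.702, 0.087, 0.702, -0.088]
contact_force: [-2.3, -0.6, 7.2]
finger_gap: 0.0208
```

```bash
python3 - <<'E'
from h import *
plan([.652,.0855,.141],76); print(env.get_obs()["moment"])
E
```

```text
t 13.45 pos [0.6524 0.0859 0.1426] yaw 75.82 F [-2.31 -0.64  7.15] gap 0.0208
turn [-0.18  0.04  0.06] shift before [ 0.16 -0.05 -0.03] shift after [ 0.16 -0.05 -0.03]
[-0.06300378  0.51776236  0.05268499]
```

Emit:
{"name": "apply_moves", "arguments": {
  "commands": [
    [0,[0.25,0,-0.02],[0,0,0]]
  ]
}}

```text
time_s: 13.55
tool_pos: [0.6524, 0.0859, 0.1408]
tool_rot: [0.702, 0.087, 0.701, -0.088]
contact_force: [-6.9, -1.3, 30.0]
finger_gap: 0.0212
```

Emit:
{"name": "apply_moves", "arguments": {
  "commands": [
    [0,[0.3,0,-0.02],[0,0,0]]
  ]
}}

```text
time_s: 13.65
tool_pos: [0.6523, 0.0859, 0.1407]
tool_rot: [0.703, 0.087, 0.701, -0.088]
contact_force: [-12.4, -1.2, 38.9]
finger_gap: 0.021
```

Emit:
{"name": "apply_moves", "arguments": {
  "commands": [
    [0,[0.4,0,0],[0,0,0]]
  ]
}}

```text
time_s: 13.75
tool_pos: [0.6522, 0.0858, 0.1407]
tool_rot: [0.703, 0.087, 0.7, -0.088]
contact_force: [-13.7, -1.9, 39.0]
finger_gap: 0.0211
```

```bash
python3 - <<'E'
from sk import *
plan([.652,.0855,.141],76); print(env.get_obs()["moment"])
s=snap("scene");crop(s,280,200,85,80,8,"pics/s19.png")
crop(s,308,225,32,32,22,"pics/s20.png")
c=env.get_obs()["tool_pos"];print(ext(s,(c[0],c[1]+.0005),.025,.059),ext(s,(c[0],c[1]+.0005),.025,.064))
plan(None,76)
E
```

```text
t 13.75 pos [0.6522 0.0858 0.1407] yaw 75.79 F [-13.68  -1.89  38.96] gap 0.0211
turn [-0.21  0.25  0.01] shift before [-0.03 -0.04 -0.01] shift after [-0.03 -0.04 -0.01]
[-0.45405966  3.20509698 -0.00799232]
L 311.5@242.2 R 334.5@243.7 T 236.4 B 249.7@324.2 L 311.6@240.3 R 334.7@241.8 T 234.5 B 247.8@324.4
t 13.8 pos [0.6522 0.0859 0.1408] yaw 75.79 F [-11.19  -1.23  30.31] gap 0.021
```

View pics/s19.png

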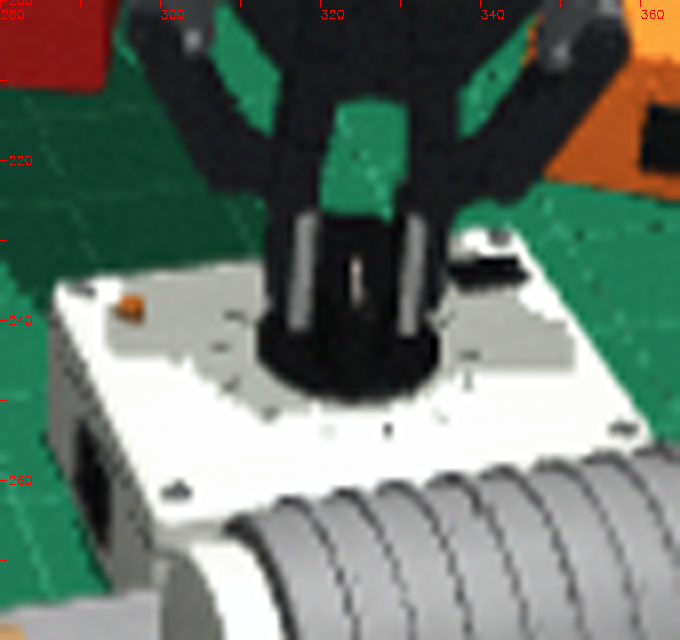

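View pics/s20.png

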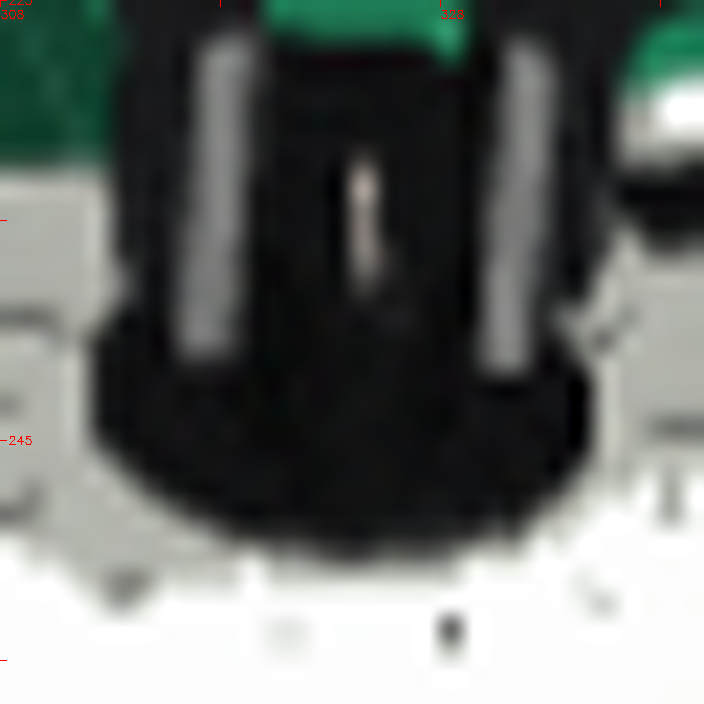

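Emit:
{"name": "apply_moves", "arguments": {
  "commands": [
    [0,[0.2,0,-0.03],[0,0.2,0]],
    [0,[0.2,0,0],[0,0,0]]
  ]
}}

```text
time_s: 14.0
tool_pos: [0.6522, 0.0857, 0.1409]
tool_rot: [0.703, 0.088, 0.7, -0.087]
contact_force: [-5.3, -0.5, 12.2]
finger_gap: 0.0208
```

```bash
python3 - <<'E'
from sk import *
plan(None,76)
s=snap("scene","pics/scene_end.png");t=snap("top","pics/top_end.png")
plan(None,76)
E
```

```text
t 14.0 pos [0.6522 0.0857 0.1409] yaw 75.78 F [-5.29 -0.51 12.21] gap 0.0208
t 14.1 pos [0.6521 0.0858 0.1409] yaw 75.78 F [-4.89 -0.89 14.35] gap 0.0207
```

View pics/scene_end.png

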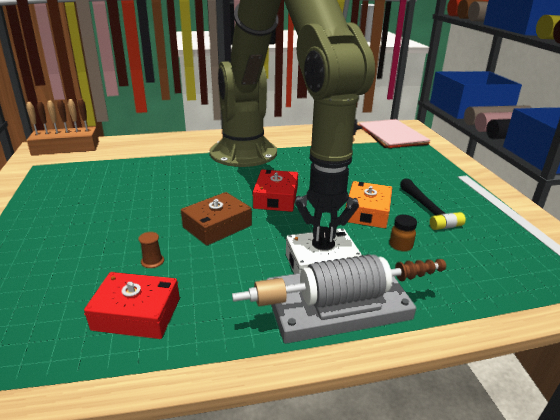

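View pics/top_end.png

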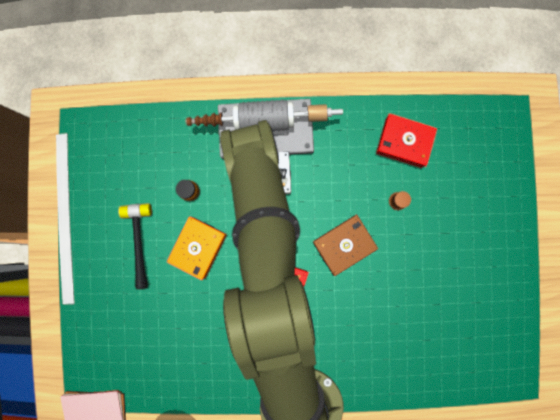

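Emit:
{"name": "apply_moves", "arguments": {
  "commands": [
    [0,[0.3,0,0],[0,0,0]]
  ]
}}

```text
time_s: 14.2
tool_pos: [0.6521, 0.0857, 0.1408]
tool_rot: [0.704, 0.088, 0.7, -0.087]
contact_force: [-10.7, -1.4, 30.9]
finger_gap: 0.0208
```

```bash
python3 - <<'E'
from sk import *
plan(None,76)
for i in range(6): s=snap("scene")
plan(None,76); crop(s,308,225,32,32,20,"pics/s21.png");t=snap("top");crop(t,270,140,50,60,10,"pics/t21.png")
plan(None,76)
E
```

```text
t 14.2 pos [0.6521 0.0857 0.1408] yaw 75.77 F [-10.74  -1.41  30.9 ] gap 0.0208
t 14.5 pos [0.6521 0.0858 0.1408] yaw 75.78 F [-8.46 -1.36 23.23] gap 0.0208
t 14.55 pos [0.6521 0.0858 0.1408] yaw 75.77 F [-8.19 -0.08 22.35] gap 0.0208
```

View pics/s21.png

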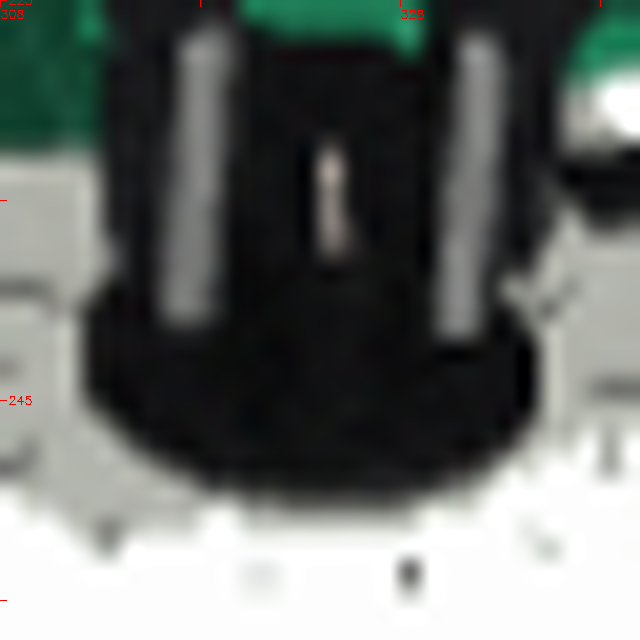

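View pics/t21.png

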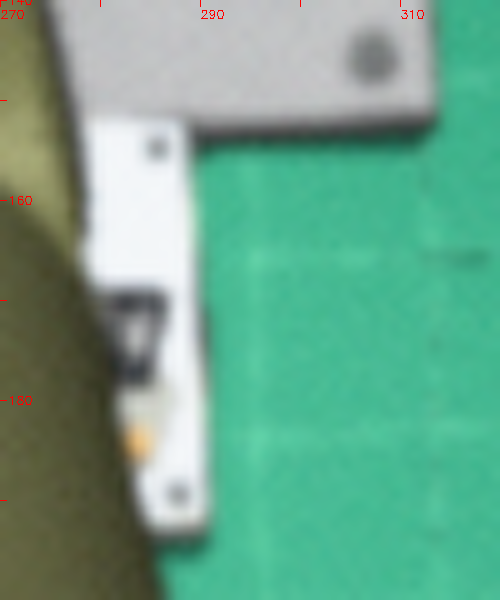

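The knob is home, with its underside at about 59 mm. It is pressed with about 22 N and steady, and the box is still against the base (corner at 288,152). I'm handing it in.

```bash
python3 - <<'E'
from cell import env
print(env.sign_off()); o=env.get_obs();print(o["time_s"],o["tool_pos"],o["contact_force"],o["finger_gap"])
E
```

```text
the job is handed in; nothing more can be done
None
the job is handed in; nothing more can be done
```

I slid the silver-white controller box straight back until the push force jumped from about 8 N to 28 N against the base. I then put the knob on the D-shaft and pushed it to its hard stop. I handed the job in at about 14.6 s with the knob still gripped and pressed down.

**Last checks:**
- **Knob home:** its underside is at about 59 mm, from both the arm's position and the skirt's lower edge in the scene picture. The press was about 22 N, settling down from 31 N.
- **Grip:** the finger gap held steady at 20.8 mm.
- **Box:** in the last top view the one rear corner I could see was still on the base's front line. The arm hid the other; both were on the line right after the push.
- **Other things:** the jar, mallet and thread spool look unmoved in the end pictures.

**What disagreed:**
- **Camera positions:** the two cameras differed by about 5 mm in x at the height of the box top. I used the scene camera, which matched the arm's own position.
- **Shaft angle:** the pictures gave only a rough angle for the flat, between −10° and −25° from the box's +x. I set the nose at about −15° in world axes. After a 1 mm shift in −x on the taper, the knob slid down with almost no force, so the flats matched.
- **Side load:** about 8 N still pushes the knob towards the base, which holds the box against it.

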